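Rebuild the slow juicer and load the lemons

ROBOT

A 6-joint arm with a two-finger parallel gripper is mounted at the origin on a cart in front of the work surface, level with it; the furniture and walls round the work are solid. World frame = base frame: x ahead of the robot, y to its left, z up, the work surface at z = 0. Lengths are in m, angles in rad, forces in N, time in s.
With the tool pointing down it reaches from about 0.425 to 0.95 m from the base axis. Payload 3.5 kg.
Tool frame: the origin (TCP) lies at the very end of the fingers, on their centre line; the grasp point (between the pads) lies 19 mm behind it; z points along the fingers, y is the line along which they close (so a half turn about z gives the same grasp; the last joint's range is limited). The gripper opens to 85 mm and grips with 20 to 120 N. Pads are 22 mm wide; open, the fingers measure 114 mm over their backs; the gripper's body (76 mm by 85 mm) begins 54 mm behind the grasp point. The pads swing forward as they close: fully open they stand 13 mm farther back than shut.
Start: joints at [-1.258, 0.286, 1.577, -0, 1.279, -0.15], TCP at [0.301, -0.604, 0.231] pointing down, gripper open.
Joint ranges: [-2.77, 2.77], [-0.9, 2.22], [0.21, 2.48], [-1.53, 4.67], [0.24, 2.81], [-2.84, 2.84]. Speed limits (rad/s): [2.79, 2.79, 3.14, 3.14, 3.14, 3.14].

INTERFACE

Orientations are given as a unit quaternion [x, y, z, w].
In Python, from plant import ctrl gives the robot as it stands.
- The arm moves only by the tool carry_out, never from a script. Its argument "deltas" is one flat list of numbers, 6 for each row, row after row: the shift along the tool's x, y, z in m, then the turn, a rotation vector about the tool's x, y, z in rad. A call has 1 to 5 rows; each row is the pose to reach, as a shift and turn from the pose commanded when the call began, along the tool's axes at that moment; what a row does not reach only later rows make up. A row lasts 1/8 s, in which the tool goes at most 62.5 mm and 10.7 degrees, less where a joint would pass 70% of its speed; a pose out of reach is approached as far as the arm can. A call with a gripper value outside its range is refused whole. "grip" is the opening in per cent of the stroke, from 0 (shut) to 100 (fully open), set as the call begins (left out, the last holds). The fingers move at their own pace and stop on an object; "grip_force" is the grip in N (left out, the last holds). Time passes only in rows, so rows that repeat a pose let the fingers close. It gives the time, the measured TCP pose, the force, the opening and the grip force at its end, in the units of the state.
- ctrl.get_state(): the state, without advancing time (a new reading comes with each control period).
- ctrl.read_camera(name): name is "scene" or "top"; returns (picture, depth): 400x640x3 uint8, red, green, blue; 400x640 float32, m along the optical axis (not along the pixel's ray), 0 where there is no reading.
- ctrl.camera_model(name): a dict with "intrinsics" (3x3 intrinsics, pixels), "extrinsics" (4x4, takes a point from world to camera coordinates). Camera axes: x right, y down, z forward; pixel columns grow to the right and rows downward; lengths in m; the calibration is good to about 2 mm. A picture is of the moment at which its call begins. camera_model takes no time and is no camera call.
- ctrl.sign_off(): hands the job in; it is judged then, once.
Trained networks look in the newest picture that a camera, given by its name, has taken for a name from the list of things; names that differ only in an ending like _2 or _b are one class to them, and where a whole thing is asked for, a point or a joint stands for the part that bears it (a point fixed in the world has none). Each returns a list of dicts, best first, with "score" (0 to 1); they miss things now and then, are a little off and sometimes report something else, mostly with a low value. They report only what shows in the picture. A call takes as long as a camera call. They do not tell look-alikes from the thing itself.
- ctrl.find_in(camera, query): "uv" ([column, row] in pixels, amid what is visible of it).
The state is a dict: "time": time; "qpos": joint angles; "dq": joint speeds; "joint_efforts": joint torques, N m; "eef_pos": TCP position; "tcp_rot": TCP orientation; "contact_force": force on the tool from outside, world axes, zero at the start; "wrist_torque": the same for the moment, N m; "opening": opening from 0.0 (shut) to 1.0 (fully open); "finger_force": force on a finger pad.
Only numpy, scipy, OpenCV 4.12 (cv2) and the standard library are available. Lean on these libraries where they do the work, as an engineer would, in place of code of your own. Each camera call takes 0.05 s, during which the arm holds its last target. There are 200 camera calls.

TASK

The washed slow juicer has to be put together for lemon juice: set the auger in the bowl and turn it under light pressure, without forcing it, until it drops fully home on its drive, then set the hopper fully down on the bowl over it. Stand the juice glass upright under the thin spout and the square pulp bin upright under the thick one - the glass is thin, so grip it lightly - and put all the lemons that are lying there into the hopper. Leave the kitchen timer, the milk jug and the tamper where they stand.

Things in the scene. Friction and masses are not known exactly. Their poses are not given: they have to be found in the camera images.
- juicer: Compact slow juicer, fixed: round black motor base 146 mm across, on it an open clear bowl, 150 mm outside, rim 165 mm and floor 100 mm above the worktop. Origin at the centre of its underside, z up. Its front (steel switch) faces its own -x, the thin juice spout points to its own +y, the thick pulp spout to its own -y.
- bowl_floor (a point): Centre of the bowl floor, on the juicer's axis; the foot of the auger rests here when home. Axes as the juicer's. Round it stands a fixed strainer sleeve, bore 65 mm, rising 62 mm above the floor; its top 10 mm widen to 82 mm like a funnel.
- drive: Drive boss at the centre of the bowl floor (origin there). On it a steel shaft, 22 mm tall, with four wings (a cross 36 mm across, wings 8 mm thick), stopped at an angle that this entry does NOT show; the gear holds it, the auger cannot turn it. It is sprung: gives way downward from 5 N, 5 mm at 16 N, then stops hard. More than 30 N of the auger on it is forcing.
- bowl_rim (a point): Centre of the bowl's rim, 165 mm up on the juicer's axis; axes as the juicer's. Behind the work, wall cabinets hang from x = 0.62 m on, 0.45 m above the worktop: keep wrists low there. Behind the juicer to the left stands a fixed coffee machine (base 42 mm high from x = 0.54 m on, head 320 mm high from x = 0.62 m on).
- auger: Grey juicing screw, 300 g, 100 mm tall; origin at the centre of its foot. Body 61 mm across up to 54 mm, a cone, then a square neck 20 x 20 mm from 68 to 100 mm, sides along its own x and y: grip it there. The foot has a cross socket (slots 12 mm wide along its x and y, 26 mm deep): fits the drive every 90 degrees, +-6. Out of step the foot rests 22 mm above the bowl floor; lined up it drops.
- hopper: Grey feed dish, 205 mm across, 60 mm tall, 220 g; origin at the centre of its underside. Skirt 12 mm deep, inside 156 mm, goes over the bowl rim, the floor's underside (12 mm up) rests on it; any yaw. Central hollow dome, 38 mm across, top 57 mm up: grip it at 45 mm; the auger's neck enters it (2 mm play). Lemons lie on the floor (16 mm up) between dome and wall (inner radius 92, top 59 mm up).
- juice_glass: Thin clear glass tumbler, round, open at the top, 64 mm across the rim, 57 mm at the foot, 78 mm tall, 160 g. Origin at the centre of its underside. It bears a grip of at most 45 N (a gripper set to 20 to 35 N is safe).
- pulp_bin: Square grey plastic bin, open at the top, 62 x 62 mm (64 mm at the lip), 78 mm tall, wall 3 mm, 120 g. Origin at the centre of its underside, sides along its own x and y. May stand at any yaw.
- juice_spout (a point): Mouth of the thin juice spout (20 mm thick), facing down 89 mm above the worktop, 138 mm from the juicer's axis; spout top 117 mm. The glass may stand 10 mm farther out from the juicer, so that a gripper holding it by its top 25 mm, fingers closing across the spout, clears spout, bowl and hopper.
- pulp_spout (a point): Mouth of the thick pulp spout (24 mm thick), facing down 89 mm above the worktop, 138 mm from the juicer's axis on the other side; spout top 117 mm. Same hints for the pulp bin.
- lemon_0: Lemon, about 71 mm long (along its own x as it lay at first), 53 mm wide and 51 mm thick, 85 g, lying on the worktop. Origin on its skin, at the underside as it lay at first. None when absent.
- lemon_1: Lemon, about 71 mm long (along its own x as it lay at first), 53 mm wide and 51 mm thick, 85 g, lying on the worktop. Origin on its skin, at the underside as it lay at first. None when absent.
- lemon_2: Lemon, about 71 mm long (along its own x as it lay at first), 53 mm wide and 51 mm thick, 85 g, lying on the worktop. Origin on its skin, at the underside as it lay at first. None when absent.
- lemon_0_mid (a point): Middle of lemon 0. None when absent.
- lemon_1_mid (a point): Middle of lemon 1. None when absent.
- lemon_2_mid (a point): Middle of lemon 2. None when absent.
- kitchen_timer: Bystander: wind-up kitchen timer, 66 mm across, 60 mm tall, origin at its underside.
- milk_jug: Bystander: steel milk jug, 77 x 110 mm, 90 mm tall, origin at its underside.
- tamper: Bystander: coffee tamper with wooden handle, 58 mm across, 88 mm tall, origin at its underside.
Mind the look-alikes: they are no part of the job. What is shaped like the auger but green is not meant.

How it is judged:
On the way, in this order (a step that is already met when the one before it is completed fails the run):
1. the auger is fully home on the drive (z of auger in the frame of bowl_floor below 0.004 m and horizontal distance between auger and bowl_floor below 0.006 m and angle between auger's own z axis and vertical below 0.08 rad), for 0.2 s.
2. the hopper is fully down on the bowl (z of hopper in the frame of bowl_rim below -0.0085 m and horizontal distance between hopper and bowl_rim below 0.006 m and angle between hopper's own z axis and vertical below 0.05 rad), for 0.2 s.
At the end, for the whole second after the job is handed in: Auger foot within 4 mm of the bowl floor, 6 mm of its centre. Hopper underside 8.5 mm or more below the rim, within 6 mm of the axis, level. Glass and bin upright on the worktop, axis within 24 mm (from above) of its spout. Every lemon in the hopper. All at rest (all of step 1 and all of step 2 and horizontal distance between juice_glass and juice_spout below 0.024 m and angle between each of juice_glass, pulp_bin's own z axis and vertical below 0.06 rad and height (world z) of each of juice_glass, pulp_bin below 0.005 m and linear speed of each of juice_glass, pulp_bin, lemon_0, lemon_1, lemon_2 below 0.02 m/s and horizontal distance between pulp_bin and pulp_spout below 0.024 m and horizontal distance between each of lemon_0_mid, lemon_1_mid, lemon_2_mid and hopper below 0.09 m and z of lemon_0_mid in the frame of hopper between 0.02 and 0.1 m and z of lemon_1_mid in the frame of hopper between 0.02 and 0.1 m and z of lemon_2_mid in the frame of hopper between 0.02 and 0.1 m); the robot touches nothing.
It fails at once if the auger is pressed on the drive with more than 30 N (contact force between auger and drive above 30 N).
It fails at once if the glass is gripped with more than 45 N (90 N, both fingers added) (contact force between the fingers and juice_glass above 90 N).
It fails at once if the kitchen timer is shifted more than 3 cm or tipped (distance of kitchen_timer from where it was at the start of the episode above 0.03 m or angle between kitchen_timer's own z axis and vertical above 0.4 rad).
It fails at once if the milk jug is shifted more than 3 cm or tipped (distance of milk_jug from where it was at the start of the episode above 0.03 m or angle between milk_jug's own z axis and vertical above 0.4 rad).
It fails at once if the tamper is shifted more than 3 cm or tipped (distance of tamper from where it was at the start of the episode above 0.03 m or angle between tamper's own z axis and vertical above 0.4 rad).
Of lemon_0, lemon_1, lemon_2 only 2 to 3 are there at a start; the rules pass over those that are not, and their reading is None.
At some moment in a run one of lemon_0, lemon_1, lemon_2 may be knocked a few centimetres aside while the robot is not near it.
It also fails if it takes over 210 s, if anything falls off the work surface, if the arm or the gripper's body presses on something with over 40 N, if the wrist force passes 120 N, or if a joint passes its speed limit or range.

## Working session

There is one attempt and no reset: what is moved stays moved. The work goes in short steps, Python scripts to look and compute and a tool call to move; the robot and the scene stay as the last step left them, time stands still between calls to the robot, and variables do not carry over. Pictures are saved under pics/ and viewed, at most 14 in all, crops included, and the job is handed in when it is done.

Besides the shell and the picture viewer there is one more tool, called after "Call:" as name(argument=value, ...), one argument or row to a line, values as JSON. carry_out: Moves the arm, as the interface text tells. Its arguments: {"type":"object","properties":{"deltas":{"type":"array"},"grip":{"type":"number"},"grip_force":{"type":"number"}},"required":["deltas"]}

```bash
mkdir -p pics; ls
cat > h.py <<'E'
import numpy as np, cv2
from plant import ctrl
def cam(n,save=None):
    im,d=ctrl.read_camera(n)
    if save: cv2.imwrite('pics/'+save,cv2.cvtColor(im,cv2.COLOR_RGB2BGR))
    return im,d
def w(n,u,v,z):
    "point on ray; z=depth"
    m=ctrl.camera_model(n);K=np.array(m['intrinsics']);E=np.array(m['extrinsics'])
    p=np.linalg.inv(K)@np.array([u,v,1.])*z
    return E[:3,:3].T@(p-E[:3,3])
def plane(n,u,v,h):
    "ray at height h"
    m=ctrl.camera_model(n);E=np.array(m['extrinsics']);c=-E[:3,:3].T@E[:3,3]
    d=w(n,u,v,1.)-c
    return c+d*(h-c[2])/d[2]
def pix(n,p):
    m=ctrl.camera_model(n);K=np.array(m['intrinsics']);E=np.array(m['extrinsics'])
    q=K@(E[:3,:3]@np.array(p)+E[:3,3]);return q[:2]/q[2]
def cloud(n,d):
    m=ctrl.camera_model(n);K=np.array(m['intrinsics']);E=np.array(m['extrinsics'])
    v,u=np.indices(d.shape);P=np.stack([(u-K[0,2])/K[0,0]*d,(v-K[1,2])/K[1,1]*d,d],-1)
    return (P-E[:3,3])@E[:3,:3]
E
python3 - <<'E'
from h import *
np.set_printoptions(precision=3,suppress=True)
for n in('top','scene'):
    im,d=cam(n,n+'0.png'); m=ctrl.camera_model(n); E=np.array(m['extrinsics']);print(n,-E[:3,:3].T@E[:3,3],E[2,:3],m['intrinsics'])
    for q in['juicer','auger','hopper','juice_glass','pulp_bin','lemon_0','kitchen_timer','milk_jug','tamper']:
        for r in ctrl.find_in(n,q)[:4]:
            u,v=np.array(r['uv']);z=d[int(v),int(u)];print(q,round(r['score'],2),int(u),int(v),w(n,u,v,z) if z else None)
E
```

```text
pics
top [-0.074 -0.189  1.535] [ 0.33   0.113 -0.937] [[446.41    0.    318.106]
 [  0.    446.41  195.847]
 [  0.      0.      1.   ]]
juicer 0.91 337 175 [ 0.523 -0.058  0.107]
auger 0.8 258 160 [0.501 0.231 0.08 ]
auger 0.54 200 234 [0.188 0.328 0.067]
hopper 0.74 216 149 [0.509 0.405 0.053]
hopper 0.37 259 161 [0.5   0.23  0.074]
lemon_0 0.6 443 223 [ 0.486 -0.454  0.046]
kitchen_timer 0.83 221 191 [0.359 0.321 0.057]
kitchen_timer 0.62 341 176 [ 0.506 -0.073  0.146]
milk_jug 0.78 267 128 [ 0.673  0.27  -0.001]
milk_jug 0.26 258 158 [0.502 0.23  0.097]
milk_jug 0.19 418 170 [ 0.641 -0.324  0.069]
tamper 0.59 420 170 [ 0.638 -0.328  0.082]
scene [-0.484 -0.628  0.964] [ 0.656  0.434 -0.617] [[429.61    0.    326.102]
 [  0.    429.61  201.98 ]
 [  0.      0.      1.   ]]
juicer 0.61 342 200 [ 0.429 -0.084  0.137]
auger 0.73 193 215 [0.186 0.339 0.066]
auger 0.46 284 186 [0.509 0.211 0.028]
hopper 0.8 223 165 [0.498 0.509 0.028]
hopper 0.66 339 195 [ 0.423 -0.077  0.156]
pulp_bin 0.83 382 248 [ 0.408 -0.243  0.023]
lemon_0 0.76 464 259 [ 0.475 -0.477  0.044]
lemon_0 0.49 416 254 [ 0.422 -0.349  0.042]
kitchen_timer 0.5 286 187 [0.512 0.204 0.023]
milk_jug 0.6 295 163 [0.614 0.237 0.061]
tamper 0.75 439 212 [ 0.646 -0.334  0.044]
tamper 0.73 225 166 [0.507 0.513 0.015]
```

Run:
```python
import cv2
a=cv2.imread('pics/top0.png')[80:300,150:500];cv2.imwrite('pics/top0c.png',cv2.resize(a,None,fx=2.28,fy=2.28,interpolation=cv2.INTER_CUBIC))
a=cv2.imread('pics/scene0.png')[120:340,160:510];cv2.imwrite('pics/scene0c.png',cv2.resize(a,None,fx=2.28,fy=2.28,interpolation=cv2.INTER_CUBIC))
```

```text
(no output)
```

View pics/top0c.png

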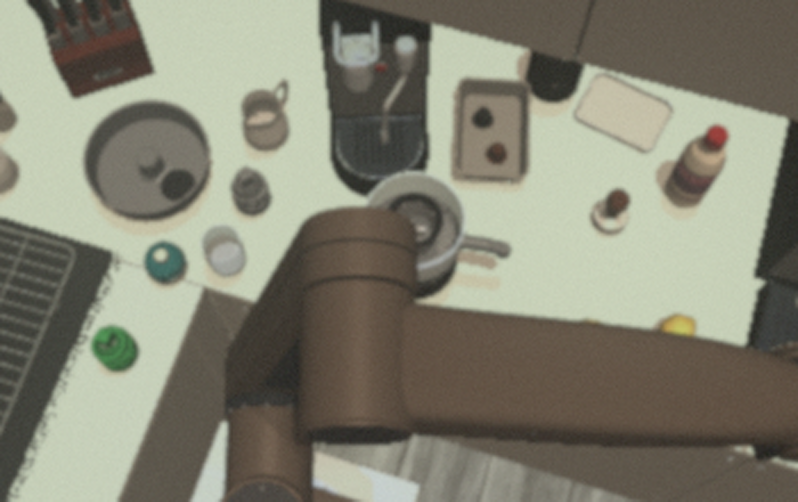

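View pics/scene0c.png

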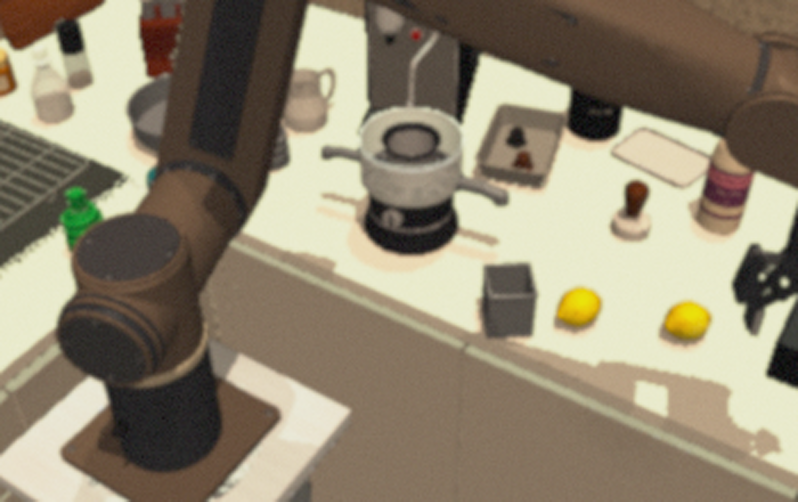

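The top picture shows the grey auger at (260,163), the green look-alike at (200,233), the hopper at (216,149), the glass at (248,190), the timer at (222,195) and the juicer at (337,175). In the scene picture the bin is at (382,248) and two lemons are at (414,254) and (461,260); a third may be hidden. The grey one is the auger described. Next I fit positions from the depth.

Run:
```python
from h import *
np.set_printoptions(precision=3,suppress=True)
im,d=cam('top');C=cloud('top',d);im2,d2=cam('scene');C2=cloud('scene',d2)
s=ctrl.get_state();print({k:np.round(v,3) for k,v in s.items()})
def circ(P):
    A=np.c_[2*P[:,:2],np.ones(len(P))];x=np.linalg.lstsq(A,(P[:,:2]**2).sum(1),rcond=None)[0]
    return x[:2],np.sqrt(x[2]+x[0]**2+x[1]**2)
def sel(C,x,y,z,ok):
    m=ok&(C[...,0]>x[0])&(C[...,0]<x[1])&(C[...,1]>y[0])&(C[...,1]<y[1])&(C[...,2]>z[0])&(C[...,2]<z[1]);return C[m]
def boxes(n,C,d,x,y,z):
    P=sel(C,x,y,z,d>0)
    if len(P): print(n,len(P),P.min(0),P.max(0),np.median(P,0))
for n,CC,dd in(('top',C,d),('scene',C2,d2)):
    print(n)
    for nm,u,v in[]:pass
    P=sel(CC,(.35,.7),(-.2,.1),(.158,.172),dd>0);print('rim',len(P));
    if len(P)>20:print(circ(P),P.min(0),P.max(0))
    boxes('juicer hi',CC,dd,(.35,.7),(-.25,.15),(.06,.18))
    boxes('spoutL',CC,dd,(.35,.6),(.04,.15),(.085,.125))
    boxes('spoutR',CC,dd,(.35,.6),(-.25,-.13),(.085,.125))
    boxes('augerneck',CC,dd,(.44,.56),(.17,.29),(.085,.11))
    boxes('augerbody',CC,dd,(.44,.56),(.17,.29),(.02,.11))
    boxes('hopper rim',CC,dd,(.3,.7),(.28,.55),(.05,.08))
    boxes('dome',CC,dd,(.45,.57),(.35,.46),(.04,.08))
    boxes('glass',CC,dd,(.3,.45),(.16,.28),(.015,.1))
    boxes('timer',CC,dd,(.3,.42),(.27,.37),(.02,.1))
    boxes('binlip',CC,dd,(.3,.52),(-.31,-.18),(.06,.09))
    boxes('lemA',CC,dd,(.3,.52),(-.41,-.31),(.012,.07))
    boxes('lemB',CC,dd,(.3,.6),(-.55,-.41),(.012,.07))
def L(im):
    h=cv2.cvtColor(im,cv2.COLOR_RGB2HSV);return (h[...,0]>18)&(h[...,0]<35)&(h[...,1]>150)&(h[...,2]>100)
for n,i,CC in(('top',im,C),('scene',im2,C2)):
    k,lab,st,ce=cv2.connectedComponentsWithStats(L(i).astype(np.uint8))
    for j in range(1,k):
        if st[j,4]>15:print(n,'yellow',ce[j],st[j,4],np.median(CC[lab==j],0))
```

```text
{'time': np.float64(1.1), 'qpos': array([-1.258,  0.286,  1.577,  0.   ,  1.279, -0.15 ]), 'dq': array([ 0.   , -0.002, -0.001, -0.002,  0.001, -0.001]), 'joint_efforts': array([  0.001, -40.598, -29.294,  -0.   ,   0.001,  -0.   ]), 'eef_pos': array([ 0.301, -0.604,  0.231]), 'tcp_rot': array([ 0.973,  0.229,  0.   , -0.   ]), 'contact_force': array([ 0.536,  1.341, -0.471]), 'wrist_torque': array([ 0.02 , -0.005,  0.051]), 'finger_force': np.float64(0.0), 'opening': np.float64(1.0)}
top
rim 231
(array([ 0.523, -0.034]), np.float64(0.07031269491618654)) [ 0.42  -0.119  0.158] [0.699 0.085 0.171]
juicer hi 1525 [ 0.42  -0.191  0.06 ] [0.7  0.15 0.18] [ 0.523 -0.059  0.12 ]
spoutR 110 [ 0.493 -0.191  0.09 ] [ 0.519 -0.131  0.122] [ 0.505 -0.161  0.11 ]
augerneck 38 [0.5   0.226 0.085] [0.521 0.252 0.107] [0.51  0.236 0.097]
augerbody 250 [0.481 0.207 0.02 ] [0.539 0.267 0.107] [0.503 0.231 0.06 ]
hopper rim 568 [0.335 0.281 0.05 ] [0.7   0.549 0.08 ] [0.538 0.427 0.058]
dome 95 [0.491 0.392 0.04 ] [0.527 0.43  0.068] [0.506 0.409 0.056]
glass 260 [0.367 0.207 0.015] [0.43  0.271 0.086
[... 458 characters left out ...]
.04  0.09 ] [0.482 0.102 0.117] [0.469 0.074 0.108]
spoutR 131 [ 0.493 -0.188  0.087] [ 0.521 -0.13   0.119] [ 0.501 -0.163  0.108]
augerbody 70 [0.488 0.208 0.02 ] [0.531 0.229 0.063] [0.511 0.216 0.041]
hopper rim 148 [0.405 0.281 0.05 ] [0.661 0.548 0.08 ] [0.505 0.494 0.059]
timer 27 [0.326 0.329 0.025] [0.36  0.359 0.05 ] [0.336 0.344 0.042]
binlip 265 [ 0.341 -0.299  0.06 ] [ 0.511 -0.184  0.09 ] [ 0.384 -0.255  0.072]
lemA 275 [ 0.405 -0.362  0.012] [ 0.462 -0.311  0.056] [ 0.424 -0.34   0.039]
lemB 287 [ 0.457 -0.494  0.013] [ 0.515 -0.439  0.054] [ 0.473 -0.469  0.039]
scene yellow [413.562 254.315] 235 [ 0.422 -0.339  0.039]
scene yellow [461.061 260.381] 244 [ 0.471 -0.469  0.039]
```

Call:
carry_out(
  deltas=[0,0,-0.06,0,0,0,0,0,-0.12,0,0,0],
)

```text
time: 1.35
eef_pos: [0.3012, -0.6035, 0.3515]
tcp_rot: [0.973, 0.229, -0.0, -0.001]
contact_force: [-0.0, -1.7, -0.4]
opening: 1.003
finger_force: 0.0
```

```bash
cat >> h.py <<'E'
def rows(*T):
    "T: (x,y,z,psi) targets -> tool deltas from now"
    from scipy.spatial.transform import Rotation as R
    s=ctrl.get_state();R0=R.from_quat(s['tcp_rot']);p0=np.array(s['eef_pos'])
    psi=np.arctan2(*R0.as_matrix()[[1,0],[0,0]]);print('now',p0.round(4),'psi',psi.round(3),'t',s['time'],'q',np.round(s['qpos'],2),'F',np.round(s['contact_force'],1),'op',round(float(s['opening']),3))
    for t in T:
        a=psi if t[3] is None else t[3]
        Rt=R.from_matrix([[np.cos(a),np.sin(a),0],[np.sin(a),-np.cos(a),0],[0,0,-1]])
        print(t,np.r_[R0.inv().apply(np.array(t[:3])-p0),(R0.inv()*Rt).as_rotvec()].round(4).tolist())
E
python3 - <<'E'
from h import *
im,d=cam('top')
c=im[140:185,237:282];h=cv2.resize(c,(500,500),interpolation=cv2.INTER_CUBIC)
C=cloud('top',d)[140:185,237:282,2];g=cv2.resize(np.clip(C/.11*255,0,255).astype(np.uint8),(300,300),interpolation=cv2.INTER_NEAREST)
out=np.zeros((500,800,3),np.uint8);out[:,:500]=h[...,::-1];out[:300,500:]=g[...,None];cv2.imwrite('pics/a1.png',out)
rows((.40,-.42,.35,None),(.48,-.25,.35,None),(.5,0,.35,None),(.51,.237,.25,None),(.51,.237,.25,1.2),(.51,.237,.25,2.0))
E
```

```text
now [ 0.3021 -0.6062  0.3642] psi 0.463 t 1.4 q [-1.26  0.22  1.42 -0.    1.49 -0.15] F [-0.2 -1.   6.4] op 1.003
(0.4, -0.42, 0.35, None) [0.1707, -0.1231, 0.0119, 0.0154, 0.0024, 0.0]
(0.48, -0.25, 0.35, None) [0.3182, -0.2395, 0.0097, 0.0154, 0.0024, 0.0]
(0.5, 0, 0.35, None) [0.4477, -0.4542, 0.0061, 0.0154, 0.0024, 0.0]
(0.51, 0.237, 0.25, None) [0.5627, -0.6633, 0.1026, 0.0154, 0.0024, 0.0]
(0.51, 0.237, 0.25, 1.2) [0.5627, -0.6633, 0.1026, 0.0138, 0.0079, -0.7371]
(0.51, 0.237, 0.25, 2.0) [0.5627, -0.6633, 0.1026, 0.0104, 0.0137, -1.5371]
```

View pics/a1.png

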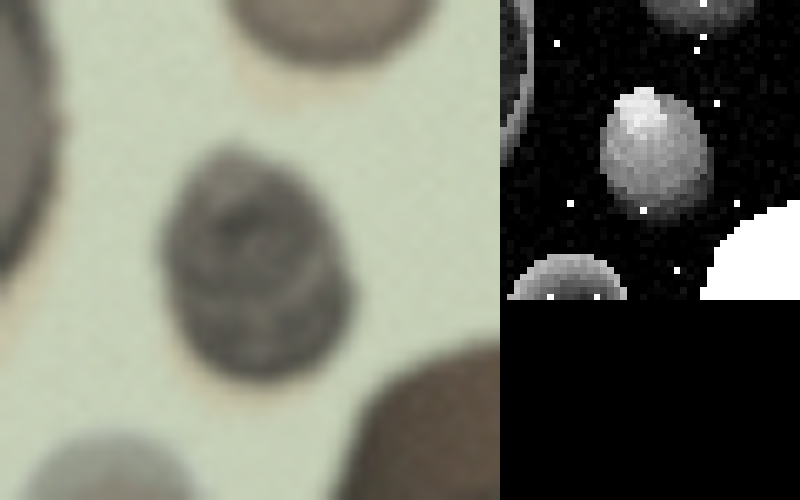

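The enlarged crop shows the grey ribbed auger, neck up, centred at about (261,165), away from the green one. I take the grey one.

Call:
carry_out(
  deltas=[0.043,-0.033,0,0,0,0,0.086,-0.066,0,0,0,0,0.129,-0.099,0,0,0,0,0.172,-0.132,0,0,0,0,0.215,-0.165,0,0,0,0],
)

```text
time: 2.02
eef_pos: [0.4206, -0.3587, 0.3514]
tcp_rot: [0.973, 0.229, 0.0, 0.0]
contact_force: [-0.1, -0.8, 0.1]
opening: 0.999
finger_force: 0.0
```

Call:
carry_out(
  deltas=[0.0375,-0.0394,0,0,0,0,0.075,-0.0788,0,0,0,0,0.1125,-0.118,0,0,0,0,0.15,-0.1576,0,0,0,0,0.1876,-0.197,0,0,0,0],
)

```text
time: 2.65
eef_pos: [0.5003, -0.0986, 0.3515]
tcp_rot: [0.973, 0.229, 0.0, 0.0]
contact_force: [0.2, -0.3, -0.1]
opening: 1.001
finger_force: 0.0
```

Call:
carry_out(
  deltas=[0.025,-0.0456,0,0,0,0,0.05,-0.0912,0,0,0,0,0.075,-0.1368,0,0,0,0,0.1,-0.1824,0,0,0,0,0.125,-0.228,0,0,0,0],
)

```text
time: 3.28
eef_pos: [0.5099, 0.1612, 0.3515]
tcp_rot: [0.973, 0.229, 0.0, 0.0]
contact_force: [1.1, -0.6, 0.9]
opening: 1.003
finger_force: 0.0
```

Call:
carry_out(
  deltas=[0.01,-0.02,0.04,0,0,-0.135,0.02,-0.04,0.08,0,0,-0.27,0.034,-0.069,0.12,0,0,-0.405,0.034,-0.069,0.15,0,0,-0.54,0.034,-0.069,0.15,0,0,-0.54],
)

```text
time: 3.9
eef_pos: [0.5077, 0.2363, 0.1981]
tcp_rot: [0.877, 0.48, -0.003, -0.001]
contact_force: [0.9, -0.1, -0.0]
opening: 1.001
finger_force: 0.0
```

Run:
```python
from h import *
np.set_printoptions(precision=3,suppress=True)
im,d=cam('top','t2.png');im2,d2=cam('scene','s2.png')
for n,i,D in(('top',im,d),('scene',im2,d2)):
    C=cloud(n,D);h=cv2.cvtColor(i,cv2.COLOR_RGB2HSV);L=((h[...,0]>18)&(h[...,0]<35)&(h[...,1]>150)&(h[...,2]>100)).astype(np.uint8)
    k,lab,st,ce=cv2.connectedComponentsWithStats(L)
    for j in range(1,k):
        if st[j,4]>15:P=C[lab==j];print(n,'yellow',ce[j],st[j,4],P.min(0),P.max(0))
rows((.51,.237,.072,None))
a=cv2.imread('pics/t2.png')[80:300,150:500];cv2.imwrite('pics/t2c.png',cv2.resize(a,None,fx=2.28,fy=2.28,interpolation=cv2.INTER_CUBIC))
```

```text
scene yellow [413.593 254.331] 236 [-0.484 -0.628 -0.001] [ 0.448 -0.315  0.964]
scene yellow [461.029 260.439] 244 [-0.484 -0.628  0.002] [ 0.498 -0.442  0.964]
now [0.51  0.236 0.202] psi 1.0 t 4.0 q [ 0.25  0.06  1.88 -0.    1.19  0.82] F [-0.5 -0.2  0.5] op 0.998
(0.51, 0.237, 0.072, None) [0.0003, -0.0006, 0.1303, 0.0009, -0.0009, -0.0]
```

View pics/t2c.png

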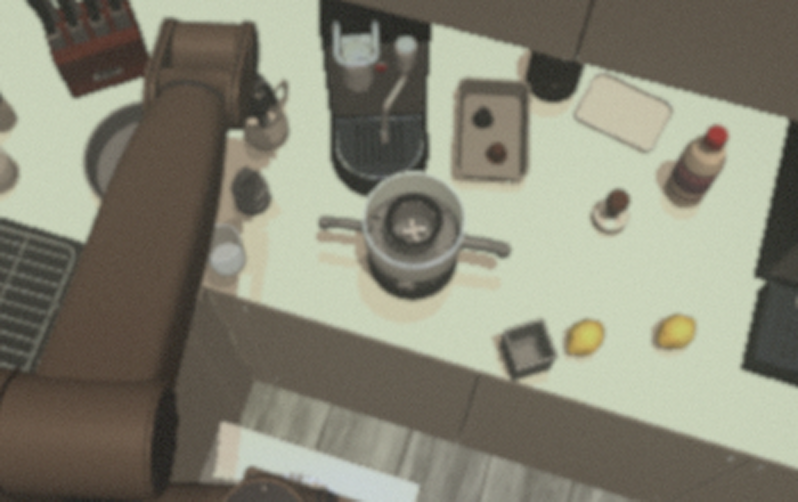

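Now clear of the arm, the top picture shows exactly two lemons at (407,228) and (447,225), the bin at (381,233), the juicer at (331,181) and the drive cross near (332,180).

Run:
```python
from h import *
np.set_printoptions(precision=4,suppress=True)
ims=[cam('top') for _ in range(6)]
im=np.mean([i[0] for i in ims],0);D=np.array([i[1] for i in ims]);D[D==0]=np.nan;d=np.nanmedian(D,0);C=cloud('top',d)
from scipy.optimize import least_squares
def fit(P,r=None):
    f=lambda q:np.hypot(P[:,0]-q[0],P[:,1]-q[1])-(r or q[2])
    s=least_squares(f,[*P[:,:2].mean(0),r or .07],loss='soft_l1',f_scale=.002);return s.x
m=(abs(C[...,2]-.165)<.006)&(np.hypot(C[...,0]-.487,C[...,1]+.045)<.09)
P=C[m];print('rim',len(P),fit(P),'z',np.median(P[:,2]))
for a in(1,-1):
    m=(C[...,2]>.09)&(C[...,2]<.125)&(abs(C[...,0]-.487)<.06)&((C[...,1]+.045)*a>.09)&((C[...,1]+.045)*a<.17);P=C[m];print('spout',len(P),P.mean(0),P.min(0),P.max(0))
# bin and lemons
for n,x,y,z in(('bin',(.33,.5),(-.31,-.18),.06),('lemA',(.36,.5),(-.40,-.305),.015),('lemB',(.36,.6),(-.55,-.42),.015)):
    m=((C[...,0]>x[0])&(C[...,0]<x[1])&(C[...,1]>y[0])&(C[...,1]<y[1])&(C[...,2]>z)&(C[...,2]<.1)).astype(np.uint8)
    P=C[m>0];print(n,len(P),cv2.minAreaRect(P[:,:2].astype(np.float32)*1000),P[:,2].max())
# drive: rectify plane z=0.12
S=0.0002;c=(.487,-.045);N=400
uv=np.array([[pix('top',(c[0]+(N/2-i)*S*1.,c[1]+(N/2-j)*S,.122)) for j in range(N)] for i in range(N)],np.float32)
r=cv2.remap(im.astype(np.float32),uv[...,0],uv[...,1],cv2.INTER_CUBIC)
r=np.clip((r-r.min())/(r.max()-r.min())*330,0,255)
cv2.imwrite('pics/drive.png',cv2.resize(r[...,::-1],(500,500)).astype(np.uint8))
print('cross centre px',pix('top',(.487,-.045,.122)))
```

```text
rim 323 [ 0.4907 -0.0432  0.0719] z 0.16248066308842388
spout 82 [0.4721 0.0727 0.1083] [0.4619 0.0451 0.0921] [0.4845 0.0993 0.117 ]
spout 101 [ 0.5061 -0.1632  0.1094] [ 0.4955 -0.191   0.0903] [ 0.5196 -0.1359  0.1183]
bin 147 ((387.4726867675781, -257.8301696777344), (64.62696075439453, 64.4566650390625), 35.46910858154297) 0.08149971881157761
lemA 216 ((437.1344909667969, -338.7795104980469), (52.778282165527344, 57.966270446777344), 21.252119064331055) 0.053515552209394066
lemB 217 ((489.140869140625, -469.05487060546875), (53.77824783325195, 56.06919860839844), 88.88980102539062) 0.054758002277673745Traceback (most recent call last):
  File "<stdin>", line 19, in <module>
  File "h.py", line 18, in pix
    m=ctrl.camera_model(n);K=np.array(m['intrinsics']);E=np.array(m['extrinsics'])
ValueError: time passes only in moves, steps and waits
```

Call:
carry_out(
  deltas=[0,0,0.05,0,0,0,0,0,0.1,0,0,0,0,0,0.128,0,0,0,0,0,0.128,0,0,0],
)

```text
time: 4.8
eef_pos: [0.5079, 0.2358, 0.0711]
tcp_rot: [0.877, 0.48, -0.003, -0.001]
contact_force: [0.0, -0.6, -0.5]
opening: 1.0
finger_force: 0.0
```

Call:
carry_out(
  deltas=[0,0,0,0,0,0,0,0,0,0,0,0,0,0,0,0,0,0,0,0,0,0,0,0,0,0,0,0,0,0],
  grip=0,
  grip_force=40,
)

```text
time: 5.42
eef_pos: [0.5099, 0.2365, 0.074]
tcp_rot: [0.877, 0.481, 0.0, 0.0]
contact_force: [-0.6, 0.0, 3.6]
opening: 0.22
finger_force: 46.3
```

Call:
carry_out(
  deltas=[0,0,-0.05,0,0,0,0,0,-0.1,0,0,0,0,0,-0.15,0,0,0,0,0,-0.2,0,0,0,0,0,-0.2,0,0,0],
)

```text
time: 6.05
eef_pos: [0.5119, 0.237, 0.2783]
tcp_rot: [0.877, 0.481, 0.005, 0.001]
contact_force: [0.8, -1.2, -2.8]
opening: 0.226
finger_force: 45.7
```

Run:
```python
from h import *
np.set_printoptions(precision=4,suppress=True)
ims=[cam('top') for _ in range(6)]
im=np.mean([i[0] for i in ims],0)
m=ctrl.camera_model('top');K=np.array(m['intrinsics']);E=np.array(m['extrinsics'])
S=0.0002;c=(.49,-.044);N=400
i,j=np.indices((N,N));P=np.stack([c[0]+(N/2-i)*S,c[1]+(N/2-j)*S,np.full((N,N),.122)],-1)
q=(P@E[:3,:3].T+E[:3,3])@K.T;uv=(q[...,:2]/q[...,2:]).astype(np.float32)
r=cv2.remap(im.astype(np.float32),uv[...,0],uv[...,1],cv2.INTER_CUBIC)
r=np.clip((r-r.min())/(r.max()-r.min())*255,0,255)
cv2.imwrite('pics/drive.png',cv2.resize(r[...,::-1],(500,500)).astype(np.uint8))
rows((.49,-.044,.27,None),(.49,-.044,.27,.9))
```

```text
now [0.5085 0.2361 0.2702] psi 1.003 t 6.35 q [0.25 0.01 1.82 0.   1.32 0.82] F [-0.5 -0.6 -3.1] op 0.221
(0.49, -0.044, 0.27, None) [-0.246, 0.1351, 0.0007, -0.0036, 0.0039, -0.0]
(0.49, -0.044, 0.27, 0.9) [-0.246, 0.1351, 0.0007, -0.0034, 0.004, 0.1027]
```

View pics/drive.png

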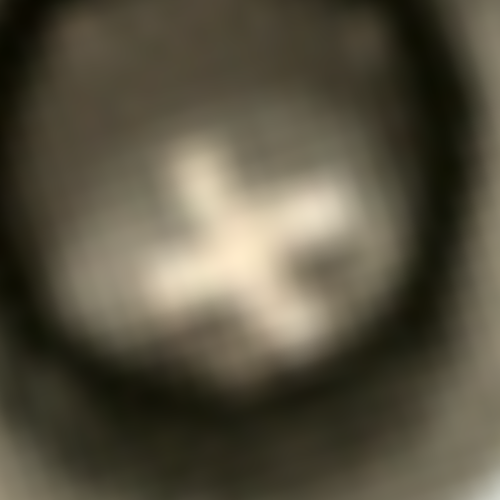

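The rectified crop shows the drive cross centred at about (247,242), i.e. (0.491, -0.0435). Its wings stand at about 0.47 rad.

Call:
carry_out(
  deltas=[-0.0493,0.027,0,0,0,0.106,-0.0986,0.054,0,0,0,0.212,-0.148,0.081,0,0,0,0.318,-0.197,0.108,0,0,0,0.425,-0.2464,0.1348,0,0,0,0.532],
)

```text
time: 6.98
eef_pos: [0.4899, -0.0453, 0.2718]
tcp_rot: [0.973, 0.232, -0.001, -0.001]
contact_force: [1.6, 0.1, -2.7]
opening: 0.221
finger_force: 45.5
```

Call:
carry_out(
  deltas=[0,0,0,0,0,0,0,0,0,0,0,0,0,0,0,0,0,0],
)

```text
time: 7.35
eef_pos: [0.4906, -0.0425, 0.2727]
tcp_rot: [0.972, 0.234, -0.0, -0.0]
contact_force: [-0.2, 0.8, -2.6]
opening: 0.227
finger_force: 45.5
```

Run:
```python
from h import *
im,d=cam('top','t3.png');im2,_=cam('scene','s3.png')
rows((.491,-.0435,.24,None),(.491,-.0435,.2,.47))
a=np.hstack([cv2.resize(x[110:220,270:390][...,::-1],(400,366),interpolation=cv2.INTER_CUBIC) for x in(im,im2)]);cv2.imwrite('pics/p3.png',a)
```

```text
now [ 0.4908 -0.0425  0.2731] psi 0.473 t 7.45 q [-0.29 -0.16  1.97  0.    1.33  0.8 ] F [-0.3 -0.1 -3.3] op 0.22
(0.491, -0.0435, 0.24, None) [-0.0003, 0.001, 0.0331, -0.0005, 0.0002, -0.0]
(0.491, -0.0435, 0.2, 0.47) [-0.0002, 0.001, 0.0731, -0.0005, 0.0002, 0.0033]
```

View pics/p3.png

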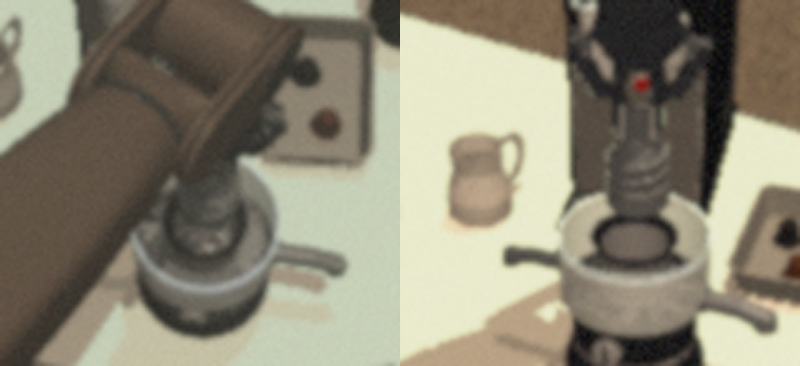

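Call:
carry_out(
  deltas=[0,0.001,0.02,0,0,0,0,0.001,0.04,0,0,0,0,0.001,0.055,0,0,0,0,0.001,0.065,0,0,0,0,0.001,0.073,0,0,0],
)

```text
time: 8.07
eef_pos: [0.4899, -0.0436, 0.2008]
tcp_rot: [0.972, 0.234, -0.002, -0.001]
contact_force: [-15.6, 2.4, 26.6]
opening: 0.224
finger_force: 50.0
```

Call:
carry_out(
  deltas=[0,0,0,0,0,0,0,0,0.002,0,0,0,0,0,0.004,0,0,0,0,0,0.006,0,0,0,0,0,0.006,0,0,0],
)

```text
time: 8.7
eef_pos: [0.4897, -0.0434, 0.1999]
tcp_rot: [0.972, 0.234, -0.003, -0.002]
contact_force: [-17.4, 4.8, 24.8]
opening: 0.224
finger_force: 49.3
```

Call:
carry_out(
  deltas=[0,0,-0.01,0,0,0,0,0,-0.02,0,0,0,0,0,-0.02,0,0,0,0,0,-0.02,0,0,0],
)

```text
time: 9.2
eef_pos: [0.4903, -0.0442, 0.2144]
tcp_rot: [0.972, 0.233, -0.002, -0.001]
contact_force: [-6.4, 1.5, 0.2]
opening: 0.222
finger_force: 46.1
```

Run:
```python
from h import *
s=ctrl.get_state();print(s['eef_pos'],s['tcp_rot'],s['contact_force'],s['wrist_torque'])
im,d=cam('top');im2,_=cam('scene')
a=np.hstack([cv2.resize(x[130:220,290:388][...,::-1],(400,366),interpolation=cv2.INTER_CUBIC) for x in(im,im2)]);cv2.imwrite('pics/p4.png',a)
```

```text
[ 0.49034559 -0.04416479  0.2143774 ] [ 9.72365722e-01  2.33455512e-01 -1.58021470e-03 -9.63760295e-04] [-6.35939081  1.51472323  0.23254371] [ 0.30288853  1.30138892 -0.00952911]
```

View pics/p4.png

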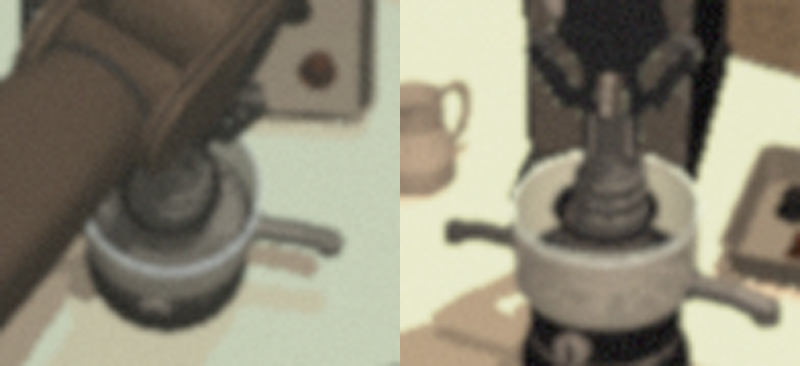

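The auger is in the sleeve, but the lateral force of -6 N in x says it rubs on the far side. I shift it towards -x.

Call:
carry_out(
  deltas=[-0.0013,-0.0007,0,0,0,0,-0.0013,-0.0007,0,0,0,0,-0.0013,-0.0007,0,0,0,0],
)

```text
time: 9.68
eef_pos: [0.4897, -0.0443, 0.2143]
tcp_rot: [0.972, 0.233, -0.0, -0.0]
contact_force: [-3.4, 1.5, -0.7]
opening: 0.227
finger_force: 45.8
```

Run:
```python
from h import *
cam('top');s=ctrl.get_state()
for k in('eef_pos','tcp_rot','contact_force','wrist_torque'):print(k,np.round(s[k],4))
```

```text
eef_pos [ 0.4897 -0.0443  0.2142]
tcp_rot [ 9.724e-01  2.333e-01 -1.000e-04 -4.000e-04]
contact_force [-4.7728  2.3729 -1.6314]
wrist_torque [0.4611 0.8531 0.0295]
```

Call:
carry_out(
  deltas=[-0.0009,-0.001,0,0,0,0,-0.0009,-0.001,0,0,0,0,-0.0009,-0.001,0,0,0,0],
)

```text
time: 10.1
eef_pos: [0.489, -0.0445, 0.2145]
tcp_rot: [0.972, 0.233, 0.001, 0.001]
contact_force: [-0.2, -0.0, -4.4]
opening: 0.227
finger_force: 45.5
```

Call:
carry_out(
  deltas=[0,0,0.003,0,0,0,0,0,0.006,0,0,0,0,0,0.009,0,0,0,0,0,0.009,0,0,0],
)

```text
time: 10.6
eef_pos: [0.4885, -0.0442, 0.2049]
tcp_rot: [0.972, 0.233, -0.0, -0.0]
contact_force: [0.0, -0.2, -3.1]
opening: 0.224
finger_force: 45.5
```

Call:
carry_out(
  deltas=[0,0,0.002,0,0,0,0,0,0.004,0,0,0,0,0,0.006,0,0,0,0,0,0.006,0,0,0],
  grip_force=30,
)

```text
time: 11.1
eef_pos: [0.4887, -0.0441, 0.2006]
tcp_rot: [0.972, 0.233, 0.0, 0.0]
contact_force: [-3.0, 0.9, 4.7]
opening: 0.226
finger_force: 46.4
```

Call:
carry_out(
  deltas=[0,0,0.001,0,0,0,0,0,0.002,0,0,0,0,0,0.003,0,0,0,0,0,0.004,0,0,0],
)

```text
time: 11.6
eef_pos: [0.4891, -0.0441, 0.2002]
tcp_rot: [0.972, 0.233, 0.0, 0.0]
contact_force: [-11.7, 3.9, 20.5]
opening: 0.224
finger_force: 48.8
```

Call:
carry_out(
  deltas=[0,0,-0.003,0,0,0,0,0,-0.003,0,0,0],
)

```text
time: 11.85
eef_pos: [0.4888, -0.0441, 0.2004]
tcp_rot: [0.972, 0.233, 0.0, 0.0]
contact_force: [-4.5, 2.3, 8.8]
opening: 0.225
finger_force: 47.2
```

Run:
```python
from h import *
np.set_printoptions(precision=4,suppress=True)
D=np.array([cam('scene')[1] for _ in range(6)]);D[D==0]=np.nan
im,_=cam('scene');C=cloud('scene',np.nanmedian(D,0))
s=ctrl.get_state();print(s['eef_pos'],s['contact_force'],s['wrist_torque'])
X=C-np.array([.489,-.044,0]);r=np.hypot(X[...,0],X[...,1])
m=(r<.036)&(X[...,2]>.12)&(X[...,2]<.26)
z=X[...,2][m];rr=r[m];u=X[m]
for a in np.arange(.14,.25,.005):
    k=(z>=a)&(z<a+.005);
    if k.sum()>2:print(round(a,3),k.sum(),'r',np.percentile(rr[k],[10,50,90]),'y',u[k,1].min(),u[k,1].max(),'x',np.median(u[k,0]))
```

```text
[ 0.4888 -0.0441  0.2004] [-5.8063  0.7332  8.6974] [ 0.2908  0.9473 -0.0425]
0.14 22 r [0.0299 0.0316 0.0349] y -0.03149848482524743 0.035289768985897196 x -0.023947654563067577
0.145 30 r [0.0296 0.0314 0.0356] y -0.031711589486466185 0.03573448807124818 x -0.022590611498324836
0.15 45 r [0.021  0.026  0.0346] y -0.03274426423056222 0.03548840405214081 x -0.01749021518114735
0.155 25 r [0.0207 0.0234 0.0353] y -0.03283433141688159 0.0154413196560565 x -0.005900173133838893
0.16 19 r [0.0227 0.0249 0.0267] y -0.0257975306560084 0.023993564162034783 x -0.01879023345537406
0.165 28 r [0.0208 0.0235 0.0268] y -0.027532144193062727 0.01763524497301152 x -0.015536389184374222
0.17 25 r [0.0206 0.0221 0.029 ] y -0.02758364381442531 0.009600615995729325 x -0.015117625685469538
0.175 16 r [0.023  0.0257 0.0282] y -0.024769630177874077 0.030143721692263585 x -0.017162187002999485
0.18 53 r [0.0171 0.0222 0.0263] y -0.02634322398843758 0.023308131188726877 x -0.01339302513651458
0.185 35 r [0.0125 0.0172 0.0257] y -0.02444679731634758 0.017318356921723045 x -0.0037588964015371484
0.19 26 r [0
[... 509 characters left out ...]
0.0056 0.0155 0.0219] y -0.02055541649003005 0.017838065304777894 x -0.006451238502096113
0.22 20 r [0.0059 0.01   0.0198] y -0.021412813340688258 0.017755484366446306 x -0.003959250816844673
0.225 30 r [0.0038 0.0114 0.0201] y -0.0225241699975456 0.01729268537629136 x 0.00036524321717529284
0.23 11 r [0.0134 0.0156 0.0221] y -0.02124416062655113 0.017796359322193617 x -0.012497591782038131
0.235 16 r [0.0114 0.0181 0.0226] y -0.023855038855920302 0.017592503705290422 x -0.0021336784925175822
0.24 14 r [0.0145 0.0214 0.0275] y -0.03036462395411489 0.020829849569429872 x -0.0016342420588106032
0.245 23 r [0.016  0.0236 0.0321] y -0.03491006106751783 0.02667140000325368 x -0.015130018938724177
```

The depth puts the foot at about 0.123 m, so the auger is resting on the drive out of step, with about 12 N on it. I turn it in small steps.

Call:
carry_out(
  deltas=[-0.0003,0,0,0,0,0.06,-0.0003,0,0,0,0,0.12,-0.0003,0,0,0,0,0.18,-0.0003,0,0,0,0,0.18],
)

```text
time: 12.7
eef_pos: [0.4881, -0.0423, 0.1994]
tcp_rot: [0.989, 0.145, 0.0, -0.003]
contact_force: [-4.1, 6.6, 8.1]
opening: 0.221
finger_force: 47.1
```

Call:
carry_out(
  deltas=[-0.0003,0.0015,0,0,0,-0.12,-0.0003,0.0015,0,0,0,-0.24,-0.0003,0.0015,0,0,0,-0.3,-0.0003,0.0015,0,0,0,-0.3,-0.0003,0.0015,0,0,0,-0.3],
)

```text
time: 13.32
eef_pos: [0.4871, -0.0449, 0.1966]
tcp_rot: [0.957, 0.291, -0.001, -0.002]
contact_force: [-2.0, 4.2, -5.4]
opening: 0.227
finger_force: 45.3
```

Call:
carry_out(
  deltas=[0,0,0,0,0,-0.05,0,0,0,0,0,-0.1,0,0,0,0,0,-0.1],
)

```text
time: 13.7
eef_pos: [0.4874, -0.0452, 0.1973]
tcp_rot: [0.941, 0.338, -0.001, -0.001]
contact_force: [-4.2, 3.7, -4.3]
opening: 0.222
finger_force: 45.5
```

Call:
carry_out(
  deltas=[0,0,0,0,0,-0.05,0,0,0,0,0,-0.1,0,0,0,0,0,-0.1],
)

```text
time: 14.08
eef_pos: [0.4877, -0.0454, 0.1978]
tcp_rot: [0.923, 0.385, -0.001, -0.001]
contact_force: [-4.1, 4.1, -4.5]
opening: 0.223
finger_force: 45.6
```

It dropped at a tool yaw of about 0.6. I turn back there and lower it.

Call:
carry_out(
  deltas=[0,0,0,0,0,0.1,0,0,0.003,0,0,0.18,0,0,0.006,0,0,0.18,0,0,0.008,0,0,0.18],
)

```text
time: 14.58
eef_pos: [0.4882, -0.0444, 0.1931]
tcp_rot: [0.954, 0.3, -0.0, -0.002]
contact_force: [-9.9, 8.9, 12.0]
opening: 0.225
finger_force: 47.8
```

Run:
```python
from h import *
s=ctrl.get_state();print(s['eef_pos'],s['contact_force'],s['wrist_torque'])
```

```text
[ 0.48822917 -0.04435117  0.19311541] [-9.88874552  8.85285054 11.96420427] [1.68016031e+00 1.95717121e+00 1.71195950e-04]
```

Call:
carry_out(
  deltas=[-0.0004,-0.0021,-0.002,0,0,0,-0.0004,-0.0021,-0.002,0,0,0,-0.0004,-0.0021,-0.002,0,0,0],
)

```text
time: 14.95
eef_pos: [0.4877, -0.0441, 0.1943]
tcp_rot: [0.954, 0.3, 0.001, 0.0]
contact_force: [-4.5, 4.6, 4.7]
opening: 0.224
finger_force: 46.8
```

```bash
cat > st.py <<'E'
from h import *
cam('top');s=ctrl.get_state()
for k in('eef_pos','tcp_rot','contact_force','wrist_torque'):print(k,np.round(s[k],4))
E
python3 st.py
```

```text
eef_pos [ 0.4877 -0.0441  0.1944]
tcp_rot [9.539e-01 3.001e-01 1.200e-03 1.000e-04]
contact_force [-5.4299  4.2296  4.1964]
wrist_torque [ 0.9772  0.9059 -0.0112]
```

Call:
carry_out(
  deltas=[-0.0004,-0.002,0,0,0,0,-0.0004,-0.002,0,0,0,0,-0.0004,-0.002,0.003,0,0,0,-0.0004,-0.002,0.003,0,0,0],
)

```text
time: 15.5
eef_pos: [0.4873, -0.0437, 0.1916]
tcp_rot: [0.954, 0.3, 0.002, 0.002]
contact_force: [-0.8, 2.0, 8.2]
opening: 0.229
finger_force: 47.0
```

```bash
python3 st.py
```

```text
eef_pos [ 0.4873 -0.0437  0.1917]
tcp_rot [0.9538 0.3005 0.0023 0.0017]
contact_force [-0.933   0.853   7.6689]
wrist_torque [0.3246 0.2201 0.0411]
```

Call:
carry_out(
  deltas=[0,0,0,0,0,0.06,0,0,0,0,0,0.12,0,0,0,0,0,0.12],
)

```text
time: 15.92
eef_pos: [0.485, -0.0433, 0.1881]
tcp_rot: [0.97, 0.243, -0.001, 0.0]
contact_force: [-0.5, 0.4, -2.0]
opening: 0.225
finger_force: 45.6
```

Call:
carry_out(
  deltas=[0,0,0,0,0,0.06,0,0,0,0,0,0.12,0,0,0,0,0,0.12],
)

```text
time: 16.3
eef_pos: [0.4851, -0.0426, 0.188]
tcp_rot: [0.983, 0.185, -0.0, -0.001]
contact_force: [0.2, 2.4, -5.8]
opening: 0.226
finger_force: 45.4
```

```bash
python3 st.py
```

```text
eef_pos [ 0.4851 -0.0426  0.1881]
tcp_rot [ 9.827e-01  1.852e-01 -2.000e-04 -5.000e-04]
contact_force [ 2.762   1.6145 -5.8519]
wrist_torque [ 0.4556 -0.4062  0.1343]
```

It dropped at 0.49, matching the picture estimate. I turn back and lower.

Call:
carry_out(
  deltas=[0,0,0,0,0,-0.1,0,0,0.003,0,0,-0.1,0,0,0.006,0,0,-0.1,0,0,0.006,0,0,-0.1],
)

```text
time: 16.85
eef_pos: [0.485, -0.043, 0.1827]
tcp_rot: [0.972, 0.233, -0.001, -0.0]
contact_force: [0.3, -0.1, -3.1]
opening: 0.221
finger_force: 45.5
```

```bash
python3 st.py
```

```text
eef_pos [ 0.4852 -0.043   0.183 ]
tcp_rot [ 9.725e-01  2.330e-01 -3.000e-04 -0.000e+00]
contact_force [ 0.6938  0.9344 -3.651 ]
wrist_torque [-0.0101 -0.0384  0.019 ]
```

Call:
carry_out(
  deltas=[0,0,0.002,0,0,0,0,0,0.004,0,0,0,0,0,0.006,0,0,0,0,0,0.006,0,0,0],
)

```text
time: 17.4
eef_pos: [0.4852, -0.0429, 0.177]
tcp_rot: [0.972, 0.233, -0.0, -0.0]
contact_force: [0.1, -0.1, -2.8]
opening: 0.222
finger_force: 45.5
```

Call:
carry_out(
  deltas=[0,0,0.0015,0,0,0,0,0,0.003,0,0,0,0,0,0.004,0,0,0,0,0,0.004,0,0,0],
)

```text
time: 17.9
eef_pos: [0.4855, -0.0429, 0.174]
tcp_rot: [0.972, 0.233, 0.0, -0.0]
contact_force: [-1.9, 1.5, 1.1]
opening: 0.225
finger_force: 46.1
```

```bash
python3 st.py
```

```text
eef_pos [ 0.4855 -0.0429  0.174 ]
tcp_rot [9.724e-01 2.333e-01 1.000e-04 0.000e+00]
contact_force [-2.3496  0.316   1.8719]
wrist_torque [0.185  0.4483 0.0195]
```

Call:
carry_out(
  deltas=[0,0,0,0,0,0,0,0,0,0,0,0,0,0,0,0,0,0,0,0,0,0,0,0],
  grip=100,
)

```text
time: 18.45
eef_pos: [0.4854, -0.043, 0.1733]
tcp_rot: [0.972, 0.233, 0.0, 0.0]
contact_force: [-0.6, -0.8, -0.0]
opening: 0.999
finger_force: 0.0
```

Call:
carry_out(
  deltas=[0,0,-0.04,0,0,0,0,0,-0.08,0,0,0,0,0,-0.12,0,0,0,0,0,-0.16,0,0,0,0,0,-0.16,0,0,0],
)

```text
time: 19.08
eef_pos: [0.487, -0.0434, 0.3377]
tcp_rot: [0.972, 0.233, 0.004, 0.002]
contact_force: [0.1, 0.5, -0.4]
opening: 1.002
finger_force: 0.0
```

Run:
```python
from h import *
np.set_printoptions(precision=4,suppress=True)
D=np.array([cam('scene')[1] for _ in range(5)]);D[D==0]=np.nan
C=cloud('scene',np.nanmedian(D,0));r=np.hypot(C[...,0]-.486,C[...,1]+.043)
m=(r<.025)&(C[...,2]>.17)&(C[...,2]<.23);P=C[m];print('neck top',np.percentile(P[:,2],[50,90,97]),P[P[:,2]>.185].mean(0))
D=np.array([cam('top')[1] for _ in range(5)]);D[D==0]=np.nan
C=cloud('top',np.nanmedian(D,0))
m=(C[...,2]>.03)&(C[...,2]<.075)&(np.hypot(C[...,0]-.508,C[...,1]-.411)<.022);P=C[m];print('dome',len(P),P.mean(0),P.max(0),P.min(0))
P=C[(C[...,2]>.05)&(C[...,2]<.065)&(abs(np.hypot(C[...,0]-.508,C[...,1]-.411)-.098)<.015)]
from scipy.optimize import least_squares
f=least_squares(lambda q:np.hypot(P[:,0]-q[0],P[:,1]-q[1])-.0975,[.508,.411],loss='soft_l1',f_scale=.002);print('hopper rim',len(P),f.x)
m=(C[...,2]>.16)&(C[...,2]<.23)&(np.hypot(C[...,0]-.487,C[...,1]+.044)<.09);P=C[m];print('juicer now',len(P),np.percentile(P[:,2],[5,50,95]))
rows((.508,.411,.15,None))
```

```text
neck top [0.1899 0.2004 0.2012] [ 0.4858 -0.0437  0.1961]
dome 111 [0.5063 0.4085 0.0514] [0.5281 0.4286 0.0599] [0.4903 0.3925 0.0308]
hopper rim 326 [0.5092 0.4123]
juicer now 375 [0.1603 0.1645 0.1993]
now [ 0.4852 -0.0429  0.3326] psi 0.471 t 19.575 q [-0.3  -0.2   1.9  -0.    1.45  0.8 ] F [-0.5 -0.2 -0.7] op 1.004
(0.508, 0.411, 0.15, None) [0.2264, -0.394, 0.1827, -0.0009, 0.001, -0.0]
```

The auger's neck top reads 0.200 m, so it is home. Now the hopper.

Call:
carry_out(
  deltas=[0.0228,-0.0395,0.008,0,0,0,0.0455,-0.079,0.016,0,0,0,0.0683,-0.1184,0.024,0,0,0,0.091,-0.158,0.032,0,0,0,0.1138,-0.1974,0.04,0,0,0],
)

```text
time: 20.2
eef_pos: [0.4971, 0.1861, 0.293]
tcp_rot: [0.972, 0.233, 0.0, 0.0]
contact_force: [-0.0, -1.1, 0.5]
opening: 1.0
finger_force: 0.0
```

Call:
carry_out(
  deltas=[0.0228,-0.0395,0.018,0,0,0,0.0455,-0.079,0.036,0,0,0,0.0683,-0.1184,0.054,0,0,0,0.091,-0.158,0.072,0,0,0,0.1138,-0.1974,0.093,0,0,0],
)

```text
time: 20.82
eef_pos: [0.5092, 0.4138, 0.1997]
tcp_rot: [0.972, 0.233, 0.0, -0.0]
contact_force: [1.3, -0.8, 0.5]
opening: 0.997
finger_force: 0.0
```

Call:
carry_out(
  deltas=[0,0,0,0,0,0,0,0,0.045,0,0,0,0,0,0.09,0,0,0,0,0,0.13,0,0,0,0,0,0.145,0,0,0],
)

```text
time: 21.45
eef_pos: [0.5079, 0.4104, 0.0528]
tcp_rot: [0.973, 0.233, -0.002, 0.001]
contact_force: [-0.8, -0.6, -0.3]
opening: 0.998
finger_force: 0.0
```

```bash
python3 st.py
```

```text
eef_pos [0.5078 0.4105 0.0521]
tcp_rot [ 9.725e-01  2.328e-01 -2.400e-03  8.000e-04]
contact_force [-1.2783 -0.8425 -0.9194]
wrist_torque [ 0.0046 -0.058  -0.0392]
```

Lower to 0.028 and grip.

Call:
carry_out(
  deltas=[0,0,0.015,0,0,0,0,0,0.026,0,0,0,0,0,0.026,0,0,0],
)

```text
time: 21.88
eef_pos: [0.5089, 0.412, 0.0289]
tcp_rot: [0.972, 0.233, -0.0, 0.0]
contact_force: [-0.9, 0.5, 0.3]
opening: 1.001
finger_force: 0.0
```

Call:
carry_out(
  deltas=[0,0,0,0,0,0,0,0,0,0,0,0,0,0,0,0,0,0,0,0,0,0,0,0,0,0,0,0,0,0],
  grip=0,
  grip_force=50,
)

```text
time: 22.5
eef_pos: [0.5097, 0.4127, 0.0304]
tcp_rot: [0.972, 0.233, 0.001, -0.0]
contact_force: [0.1, 1.0, 4.7]
opening: 0.434
finger_force: 52.2
```

Call:
carry_out(
  deltas=[0,0,-0.02,0,0,0,0,0,-0.06,0,0,0,0,0,-0.11,0,0,0,0,0,-0.17,0,0,0,0,0,-0.23,0,0,0],
)

```text
time: 23.12
eef_pos: [0.5083, 0.4115, 0.2608]
tcp_rot: [0.972, 0.233, -0.001, 0.0]
contact_force: [0.5, 0.4, -1.9]
opening: 0.435
finger_force: 51.4
```

Run:
```python
from h import *
np.set_printoptions(precision=4,suppress=True)
from scipy.optimize import least_squares
D=np.array([cam('top')[1] for _ in range(4)]);D[D==0]=np.nan
C=cloud('top',np.nanmedian(D,0));s=ctrl.get_state();p=s['eef_pos'];z=p[2]+.031
P=C[(abs(C[...,2]-z)<.008)&(abs(np.hypot(C[...,0]-p[0],C[...,1]-p[1])-.098)<.015)]
f=least_squares(lambda q:np.hypot(P[:,0]-q[0],P[:,1]-q[1])-.0975,p[:2],loss='soft_l1',f_scale=.002);print('hopper rim',len(P),f.x,P[:,2].mean())
rows((.489,-.043,.25,None))
m=(abs(C[...,2]-.165)<.006)&(abs(np.hypot(C[...,0]-.49,C[...,1]+.044)-.0735)<.012);P=C[m]
f=least_squares(lambda q:np.hypot(P[:,0]-q[0],P[:,1]-q[1])-.0735,[.49,-.044],loss='soft_l1',f_scale=.002);print('bowl rim',len(P),f.x)
P=C[(C[...,2]>.192)&(np.hypot(C[...,0]-.488,C[...,1]+.044)<.02)];print('neck',len(P),P[:,:2].min(0),P[:,:2].max(0),np.median(P,0))
```

```text
hopper rim 187 [0.5128 0.4082] 0.2923288683240664
now [0.5093 0.4122 0.2615] psi 0.471 t 23.325 q [ 0.53  0.22  1.6  -0.    1.32  1.63] F [-0.2 -0.8 -3.8] op 0.435
(0.489, -0.043, 0.25, None) [-0.2246, 0.3964, 0.0108, 0.0001, -0.003, -0.0]
bowl rim 222 [ 0.491  -0.0433]
neck 39 [ 0.479  -0.0558] [ 0.4998 -0.0324] [ 0.4892 -0.0439  0.1994]
```

Call:
carry_out(
  deltas=[-0.02,0.036,0,0,0,0,-0.044,0.078,0,0,0,0,-0.068,0.12,0,0,0,0,-0.09,0.16,0,0,0,0,-0.112,0.199,0,0,0,0],
)

```text
time: 23.95
eef_pos: [0.4976, 0.1821, 0.2559]
tcp_rot: [0.972, 0.233, -0.003, -0.0]
contact_force: [-0.2, 0.4, -2.7]
opening: 0.439
finger_force: 51.4
```

Call:
carry_out(
  deltas=[-0.026,0.046,0,0,0,0,-0.052,0.092,0,0,0,0,-0.078,0.138,0,0,0,0,-0.1,0.177,0,0,0,0,-0.1118,0.1984,0,0,0,0],
)

```text
time: 24.58
eef_pos: [0.4878, -0.0452, 0.2561]
tcp_rot: [0.973, 0.232, -0.003, -0.001]
contact_force: [-0.4, -0.3, -1.7]
opening: 0.438
finger_force: 51.5
```

Call:
carry_out(
  deltas=[0,0,0,0,0,0,0,0,0.008,0,0,0,0,0,0.016,0,0,0,0,0,0.02,0,0,0,0,0,0.02,0,0,0],
)

```text
time: 25.2
eef_pos: [0.4896, -0.0429, 0.2386]
tcp_rot: [0.972, 0.234, -0.001, -0.0]
contact_force: [0.2, -0.4, -1.2]
opening: 0.436
finger_force: 51.5
```

Run:
```python
from h import *
np.set_printoptions(precision=4,suppress=True)
from scipy.optimize import least_squares
D=np.array([cam('top')[1] for _ in range(4)]);D[D==0]=np.nan
C=cloud('top',np.nanmedian(D,0));s=ctrl.get_state();p=s['eef_pos'];z=p[2]+.031
P=C[(abs(C[...,2]-z)<.008)&(abs(np.hypot(C[...,0]-p[0],C[...,1]-p[1])-.098)<.015)]
f=least_squares(lambda q:np.hypot(P[:,0]-q[0],P[:,1]-q[1])-.0975,p[:2],loss='soft_l1',f_scale=.002);print('hopper rim',len(P),f.x,P[:,2].mean())
rows((.49,-.0437,.181,None))
```

```text
hopper rim 194 [ 0.4901 -0.0484] 0.26769381943787834
now [ 0.4902 -0.0435  0.2398] psi 0.471 t 25.4 q [-0.29 -0.13  2.01  0.    1.27  0.8 ] F [-0.1  0.1 -3.2] op 0.435
(0.49, -0.0437, 0.181, None) [-0.0003, 0.0001, 0.0588, 0.0006, -0.0007, -0.0]
```

Call:
carry_out(
  deltas=[0,0,0.008,0,0,0,0,0,0.016,0,0,0,0,0,0.024,0,0,0,0,0,0.032,0,0,0,0,0,0.034,0,0,0],
)

```text
time: 26.02
eef_pos: [0.4896, -0.0433, 0.2044]
tcp_rot: [0.972, 0.233, -0.001, -0.001]
contact_force: [-0.2, -0.0, -1.9]
opening: 0.438
finger_force: 51.5
```

```bash
python3 st.py
```

```text
eef_pos [ 0.4896 -0.0433  0.2045]
tcp_rot [ 9.724e-01  2.332e-01 -5.000e-04 -4.000e-04]
contact_force [-0.0401  0.0263 -3.051 ]
wrist_torque [ 0.1012  0.0054 -0.0002]
```

No contact so far: the neck is in the dome without rubbing. I keep going down.

Call:
carry_out(
  deltas=[0,0,0.005,0,0,0,0,0,0.01,0,0,0,0,0,0.013,0,0,0,0,0,0.013,0,0,0],
)

```text
time: 26.58
eef_pos: [0.4904, -0.0436, 0.1949]
tcp_rot: [0.972, 0.233, 0.0, -0.0]
contact_force: [-2.8, 0.1, 8.9]
opening: 0.439
finger_force: 52.7
```

Call:
carry_out(
  deltas=[0,0,0.004,0,0,0,0,0,0.008,0,0,0,0,0,0.01,0,0,0,0,0,0.01,0,0,0],
)

```text
time: 27.08
eef_pos: [0.4929, -0.0441, 0.1915]
tcp_rot: [0.972, 0.233, 0.003, 0.001]
contact_force: [-6.7, -0.9, 30.0]
opening: 0.44
finger_force: 67.3
```

```bash
python3 st.py
```

```text
eef_pos [ 0.4929 -0.0441  0.1915]
tcp_rot [9.724e-01 2.333e-01 2.900e-03 5.000e-04]
contact_force [-6.3125 -0.8808 28.4502]
wrist_torque [1.858  2.3179 0.3285]
```

The moments put the contact at the skirt's (-x, +y) side, so the hopper sits a few millimetres too far the other way. This agrees with the camera fit.

Call:
carry_out(
  deltas=[0,0,-0.01,0,0,0,0,-0.0015,-0.014,0,0,0,0,-0.0025,-0.014,0,0,0,0,-0.0038,-0.014,0,0,0],
)

```text
time: 27.62
eef_pos: [0.4884, -0.0404, 0.1955]
tcp_rot: [0.972, 0.233, 0.0, 0.001]
contact_force: [3.3, -2.0, -2.6]
opening: 0.437
finger_force: 54.0
```

Call:
carry_out(
  deltas=[0,0,0.002,0,0,0,0,0,0.004,0,0,0,0,0,0.007,0,0,0,0,0,0.007,0,0,0],
)

```text
time: 28.12
eef_pos: [0.4886, -0.0401, 0.1892]
tcp_rot: [0.972, 0.233, 0.001, 0.0]
contact_force: [4.3, -0.2, -2.6]
opening: 0.432
finger_force: 54.1
```

```bash
python3 st.py
```

```text
eef_pos [ 0.4886 -0.0401  0.1892]
tcp_rot [9.724e-01 2.332e-01 6.000e-04 1.000e-04]
contact_force [ 4.3363 -0.9048 -2.8581]
wrist_torque [-0.1396 -0.7417 -0.0685]
```

Call:
carry_out(
  deltas=[0.0007,0.0004,0.003,0,0,0,0.0007,0.0004,0.006,0,0,0,0.0007,0.0004,0.008,0,0,0,0.0007,0.0004,0.01,0,0,0,0.0007,0.0004,0.01,0,0,0],
)

```text
time: 28.8
eef_pos: [0.4905, -0.0408, 0.1836]
tcp_rot: [0.972, 0.234, 0.001, 0.001]
contact_force: [-3.4, 0.5, 14.3]
opening: 0.438
finger_force: 55.4
```

```bash
python3 st.py
```

```text
eef_pos [ 0.4905 -0.0408  0.1836]
tcp_rot [0.9723 0.2335 0.0015 0.0014]
contact_force [-3.7462  0.6957 15.0554]
wrist_torque [-0.1547  0.3394  0.0227]
```

Call:
carry_out(
  deltas=[0,0,-0.003,0,0,0,0,0,-0.003,0,0,0,0,0,-0.003,0,0,0,0,0,-0.003,0,0,0],
  grip=100,
)

```text
time: 29.35
eef_pos: [0.4886, -0.04, 0.1817]
tcp_rot: [0.972, 0.233, -0.001, -0.0]
contact_force: [-0.6, -0.4, 0.3]
opening: 0.999
finger_force: 0.0
```

Call:
carry_out(
  deltas=[0,0,-0.04,0,0,0,0,0,-0.08,0,0,0,0,0,-0.12,0,0,0,0,0,-0.15,0,0,0,0,0,-0.15,0,0,0],
)

```text
time: 29.98
eef_pos: [0.4901, -0.0405, 0.3352]
tcp_rot: [0.972, 0.233, 0.002, 0.001]
contact_force: [0.4, 0.1, -0.3]
opening: 0.999
finger_force: 0.0
```

Call:
carry_out(
  deltas=[0.03,-0.05,0,0,0,0,0.05,-0.1,0,0,0,0,0.07,-0.15,0,0,0,0,0.09,-0.2,0,0,0,0,0.11,-0.25,0,0,0],
)

```text
validation failed for argument at $.de...
```

```bash
cat > look.py <<'E'
from h import *
import sys
np.set_printoptions(precision=4,suppress=True)
from scipy.optimize import least_squares
def circ(P,r,c0):return least_squares(lambda q:np.hypot(P[:,0]-q[0],P[:,1]-q[1])-r,c0,loss='soft_l1',f_scale=.002).x
D=np.array([cam('top')[1] for _ in range(4)]);D[D==0]=np.nan
C=cloud('top',np.nanmedian(D,0))
if 'hop' in sys.argv:
    r=np.hypot(C[...,0]-.49,C[...,1]+.043)
    P=C[(abs(C[...,2]-.212)<.01)&(abs(r-.098)<.015)]
    A=np.linalg.lstsq(np.c_[P[:,:2]-[.49,-.043],np.ones(len(P))],P[:,2],rcond=None)[0]
    print('hopper rim',len(P),circ(P,.0975,[.49,-.043]),'z',np.median(P[:,2]),'tilt,z0',A)
if 'glass' in sys.argv:
    P=C[(C[...,2]>.065)&(C[...,2]<.09)&(np.hypot(C[...,0]-.4,C[...,1]-.24)<.05)];print('glass lip',len(P),circ(P,.031,[.4,.24]),P.min(0),P.max(0))
if 'bin' in sys.argv:
    P=C[(C[...,2]>.06)&(C[...,2]<.1)&(np.hypot(C[...,0]-.387,C[...,1]+.258)<.06)];print('bin',len(P),cv2.minAreaRect(P[:,:2].astype(np.float32)*1000))
cv2.imwrite('pics/last.png',cam('top')[0][...,::-1])
rows((.4,.24,.2,None))
E
python3 look.py hop glass bin
```

```text
hopper rim 226 [ 0.4905 -0.0457] z 0.21316405643710967 tilt,z0 [-0.0316 -0.0036  0.2116]Traceback (most recent call last):
  File "look.py", line 14, in <module>
    P=C[(C[...,2]>.065)&(C[...,2]<.09)&(np.hypot(C[...,0]-.4,C[...,1]-.24)<.05)];print('glass lip',len(P),circ(P,.031,[.4,.24]),P.min(0),P.max(0))
                                                                                                                                ~~~~~^^^
    return umr_minimum(a, axis, None, out, keepdims, initial, where)
ValueError: zero-size array to reduction operation minimum which has no identity
```

The hopper is down: its rim reads 0.2116 m against 0.212 expected. Now the glass.

Call:
carry_out(
  deltas=[0.0093,-0.058,0.02,0,0,-0.17,0.0185,-0.116,0.04,0,0,-0.34,0.0278,-0.174,0.06,0,0,-0.51,0.037,-0.232,0.08,0,0,-0.68,0.0463,-0.2901,0.1,0,0,-0.85],
)

```text
time: 30.8
eef_pos: [0.397, 0.2407, 0.2301]
tcp_rot: [0.788, 0.616, -0.001, -0.0]
contact_force: [1.4, 0.3, 0.1]
opening: 0.998
finger_force: 0.0
```

Call:
carry_out(
  deltas=[0,0,0.02,0,0,-0.13,0,0,0.04,0,0,-0.26,0,0,0.06,0,0,-0.393,0,0,0.06,0,0,-0.393],
)

```text
time: 31.3
eef_pos: [0.3964, 0.2387, 0.169]
tcp_rot: [0.655, 0.755, -0.003, -0.002]
contact_force: [-0.2, -0.7, -0.2]
opening: 1.0
finger_force: 0.0
```

```bash
sed -i '/glass lip/s/,P.min(0),P.max(0)//' look.py; python3 look.py hop glass bin
python3 - <<'E'
import sys;sys.path.insert(0,'.')
from h import *
np.set_printoptions(precision=4,suppress=True)
im,d=cam('scene');print(ctrl.find_in('scene','juice_glass')[:2],ctrl.find_in('top','juice_glass')[:2])
a=cv2.imread('pics/last.png')[120:260,200:400];b=im[110:250,160:360][...,::-1]
cv2.imwrite('pics/p5.png',np.hstack([cv2.resize(x,(400,280),interpolation=cv2.INTER_CUBIC) for x in(a,b)]))
E
```

```text
hopper rim 455 [ 0.4918 -0.0443] z 0.2124273986299105 tilt,z0 [-0.0256  0.0021  0.2119]
glass lip 73 [0.3982 0.2386]
bin 149 ((387.7995300292969, -257.5552062988281), (65.74636840820312, 65.01869201660156), 35.33390426635742)
now [0.3992 0.2395 0.1732] psi 1.713 t 31.55 q [ 0.32 -0.13  2.13  0.    1.14  0.18] F [ 0.6  0.6 -0.8] op 1.001
(0.4, 0.24, 0.2, None) [0.0004, 0.0009, -0.0268, 0.0015, -0.0003, -0.0]
[{'uv': [256.2, 198.1], 'score': 0.83}] [{'uv': [247.2, 189.6], 'score': 0.68}, {'uv': [336.0, 201.4], 'score': 0.57}]
```

View pics/p5.png

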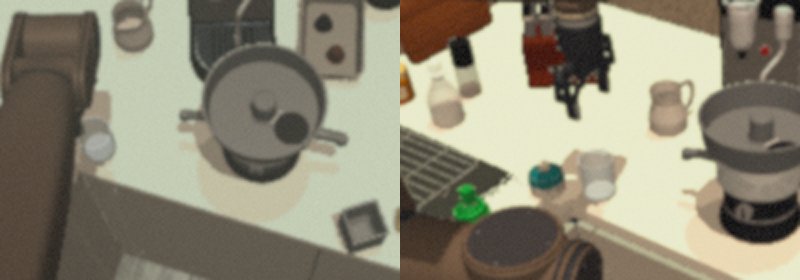

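The hopper sits level on the bowl. The glass is at about (247,190) in the top view, under the gripper.

Call:
carry_out(
  deltas=[0,0,0.04,0,0,0,0,0,0.08,0,0,0,0,0,0.11,0,0,0,0,0,0.12,0,0,0,0,0,0.12,0,0,0],
)

```text
time: 32.33
eef_pos: [0.3988, 0.2394, 0.0525]
tcp_rot: [0.655, 0.756, -0.0, -0.0]
contact_force: [0.1, 0.2, 0.6]
opening: 1.002
finger_force: 0.0
```

Call:
carry_out(
  deltas=[0,0,0,0,0,0,0,0,0,0,0,0,0,0,0,0,0,0,0,0,0,0,0,0,0,0,0,0,0,0],
  grip=0,
  grip_force=25,
)

```text
time: 32.95
eef_pos: [0.3998, 0.2398, 0.0542]
tcp_rot: [0.655, 0.756, 0.001, 0.001]
contact_force: [-2.6, -0.2, 6.7]
opening: 0.729
finger_force: 26.8
```

Run:
```python
from h import *
rows((.4534,.2055,.058,None),(.4675,.1075,.058,None))
```

```text
now [0.3998 0.2398 0.0542] psi 1.714 t 32.95 q [0.32 0.06 2.2  0.   0.88 0.18] F [-2.6 -0.2  6.7] op 0.729
(0.4534, 0.2055, 0.058, None) [-0.0416, 0.0482, -0.0037, 0.0024, -0.0005, -0.0]
(0.4675, 0.1075, 0.058, None) [-0.1406, 0.0482, -0.0038, 0.0024, -0.0005, -0.0]
```

Call:
carry_out(
  deltas=[0,0,-0.005,0,0,0,0,0,-0.005,0,0,0,-0.014,0.017,-0.005,0,0,0,-0.028,0.034,-0.005,0,0,0,-0.041,0.0496,-0.005,0,0,0],
)

```text
time: 33.58
eef_pos: [0.4554, 0.2047, 0.0573]
tcp_rot: [0.655, 0.756, 0.0, 0.0]
contact_force: [0.7, -0.6, -0.4]
opening: 0.727
finger_force: 27.8
```

```bash
python3 st.py
```

```text
eef_pos [0.4578 0.2038 0.0579]
tcp_rot [0.6555 0.7552 0.001  0.0014]
contact_force [ 2.3017 -0.5971 -1.2315]
wrist_torque [-0.0069 -0.1214  0.0312]
```

Call:
carry_out(
  deltas=[-0.025,0,0,0,0,0,-0.05,0,0,0,0,0,-0.07,0,0,0,0,0,-0.085,0,0,0,0,0,-0.099,0,0,0,0,0],
)

```text
time: 34.25
eef_pos: [0.4679, 0.107, 0.0572]
tcp_rot: [0.655, 0.756, -0.0, -0.0]
contact_force: [0.9, -0.8, -1.9]
opening: 0.728
finger_force: 27.9
```

Call:
carry_out(
  deltas=[0,0,0,0,0,0,0,0,0.003,0,0,0,0,0,0.0045,0,0,0,0,0,0.0045,0,0,0],
)

```text
time: 34.75
eef_pos: [0.468, 0.1082, 0.0543]
tcp_rot: [0.654, 0.756, -0.0, -0.0]
contact_force: [-3.5, -1.2, 8.8]
opening: 0.726
finger_force: 28.8
```

```bash
python3 st.py
python3 - <<'E'
import sys;sys.path.insert(0,'.')
from h import *
im,d=cam('scene');im2,_=cam('top')
cv2.imwrite('pics/p6.png',np.hstack([cv2.resize(x[...,::-1],(400,400),interpolation=cv2.INTER_CUBIC) for x in(im2[130:230,260:360],im[130:230,260:360])]))
E
```

```text
eef_pos [0.468  0.1082 0.0543]
tcp_rot [ 6.542e-01  7.563e-01 -4.000e-04  0.000e+00]
contact_force [-3.3697 -1.0338  8.0498]
wrist_torque [-0.272   0.6195 -0.0133]
```

View pics/p6.png

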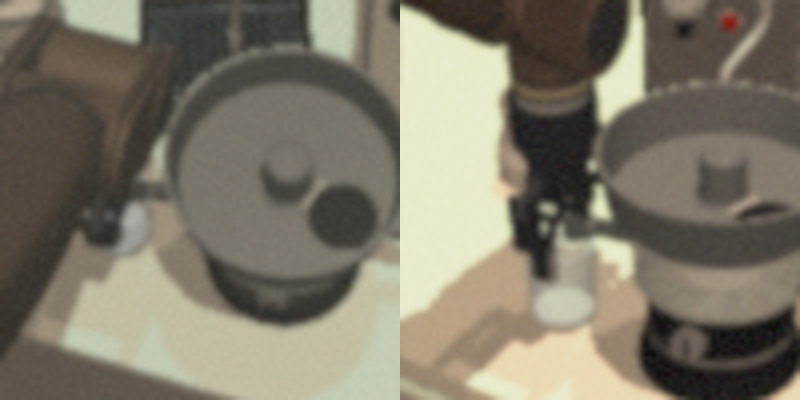

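The glass stands on the worktop below the spout tip. I release it and back off outward, then lift.

Call:
carry_out(
  deltas=[0,0,-0.001,0,0,0,0,0,-0.001,0,0,0,0,0,-0.001,0,0,0,0,0,-0.001,0,0,0,0,0,-0.001,0,0,0],
  grip=100,
)

```text
time: 35.52
eef_pos: [0.4677, 0.1079, 0.0537]
tcp_rot: [0.655, 0.756, -0.0, -0.0]
contact_force: [-0.4, -0.9, -0.8]
opening: 0.998
finger_force: 0.0
```

Call:
carry_out(
  deltas=[0.02,0,0,0,0,0,0.05,0,0,0,0,0,0.09,0,-0.01,0,0,0,0.1,0,-0.06,0,0,0,0.1,0,-0.12,0,0,0],
)

```text
time: 36.15
eef_pos: [0.452, 0.2075, 0.1737]
tcp_rot: [0.654, 0.756, -0.001, -0.001]
contact_force: [1.5, 0.2, -0.3]
opening: 1.001
finger_force: 0.0
```

Call:
carry_out(
  deltas=[0,0,-0.06,0,0,0,0,0,-0.12,0,0,0,0,0,-0.16,0,0,0],
)

```text
time: 36.52
eef_pos: [0.454, 0.207, 0.3375]
tcp_rot: [0.655, 0.756, 0.002, 0.001]
contact_force: [0.6, -0.2, 0.3]
opening: 1.003
finger_force: 0.0
```

Run:
```python
from h import *
np.set_printoptions(precision=4,suppress=True)
im,d=cam('scene');C=cloud('scene',d)
P=C[(C[...,2]>.01)&(C[...,2]<.082)&(np.hypot(C[...,0]-.4675,C[...,1]-.1075)<.04)];print('glass',len(P),P.min(0),P.max(0))
rows((.388,-.2577,.25,None),(.388,-.2577,.1,None))
```

```text
glass 388 [0.4321 0.0762 0.0104] [0.4982 0.1422 0.0817]
now [0.4558 0.2074 0.3433] psi 1.714 t 36.575 q [ 0.22 -0.18  1.86  0.    1.45  0.08] F [0.3 0.1 3.8] op 1.002
(0.388, -0.2577, 0.25, None) [-0.4508, -0.1346, 0.091, 0.0132, -0.0011, -0.0]
(0.388, -0.2577, 0.1, None) [-0.451, -0.1366, 0.241, 0.0132, -0.0011, -0.0]
```

Call:
carry_out(
  deltas=[-0.0453,-0.0032,0,0,0,0,-0.0906,-0.0063,0,0,0,0,-0.136,-0.0095,0,0,0,0,-0.1813,-0.0126,0,0,0,0,-0.2266,-0.0158,0,0,0,0],
)

```text
time: 37.2
eef_pos: [0.4699, -0.0211, 0.3335]
tcp_rot: [0.655, 0.756, 0.0, -0.0]
contact_force: [-0.1, 0.4, -0.7]
opening: 1.0
finger_force: 0.0
```

Call:
carry_out(
  deltas=[-0.0447,-0.023,0.01,0,0,-0.095,-0.0894,-0.046,0.03,0,0,-0.19,-0.1342,-0.069,0.06,0,0,-0.285,-0.1789,-0.0921,0.09,0,0,-0.38,-0.2236,-0.1151,0.13,0,0,-0.475],
)

```text
time: 37.83
eef_pos: [0.388, -0.258, 0.2046]
tcp_rot: [0.457, 0.889, -0.0, 0.001]
contact_force: [0.9, 0.3, 0.7]
opening: 1.001
finger_force: 0.0
```

Call:
carry_out(
  deltas=[0,0,0,0,0,0,0,0,0,0,0,0],
)

```text
time: 38.08
eef_pos: [0.3887, -0.256, 0.2051]
tcp_rot: [0.459, 0.888, 0.0, 0.0]
contact_force: [0.9, -0.3, 0.6]
opening: 0.999
finger_force: 0.0
```

```bash
python3 look.py hop
python3 - <<'E'
from h import *
np.set_printoptions(precision=4,suppress=True)
D=np.array([cam('scene')[1] for _ in range(3)]);D[D==0]=np.nan
C=cloud('scene',np.nanmedian(D,0))
P=C[(C[...,2]>.06)&(C[...,2]<.085)&(np.hypot(C[...,0]-.388,C[...,1]+.258)<.055)];print(len(P),cv2.minAreaRect(P[:,:2].astype(np.float32)*1000))
E
```

```text
hopper rim 344 [ 0.4926 -0.0436] z 0.21176843392853115 tilt,z0 [-0.0258  0.0035  0.212 ]
now [ 0.3894 -0.2556  0.2061] psi 2.191 t 38.325 q [-0.8  -0.17  2.1   0.    1.21 -1.42] F [-0.2  0.2 -0.4] op 1.002
(0.4, 0.24, 0.2, None) [0.3973, 0.2965, 0.0054, 0.0005, 0.0023, 0.0]
263 ((384.5339050292969, -255.40072631835938), (66.15921783447266, 65.08464050292969), 35.7470817565918)
```

Call:
carry_out(
  deltas=[0,0,0.05,0,0,0,0,0,0.1,0,0,0,0,0,0.14,0,0,0,0,0,0.152,0,0,0,0,0,0.152,0,0,0],
)

```text
time: 39.1
eef_pos: [0.3887, -0.2561, 0.053]
tcp_rot: [0.458, 0.889, 0.0, -0.0]
contact_force: [0.1, 0.0, -0.2]
opening: 1.001
finger_force: 0.0
```

Call:
carry_out(
  deltas=[0,0,0,0,0,0,0,0,0,0,0,0,0,0,0,0,0,0,0,0,0,0,0,0,0,0,0,0,0,0],
  grip=0,
  grip_force=35,
)

```text
time: 39.72
eef_pos: [0.3899, -0.2576, 0.0552]
tcp_rot: [0.458, 0.889, -0.001, 0.002]
contact_force: [-0.4, 0.5, 7.4]
opening: 0.712
finger_force: 39.2
```

Run:
```python
from h import *
u=np.array([.1425,-.9898]);c=np.array([.490,-.042])
a=c+.25*u;b=c+.151*u;print(a,b)
rows((*a,.058,1.714),(*b,.058,1.714))
```

```text
[ 0.525625 -0.28945 ] [ 0.5115175 -0.1914598]
now [ 0.3899 -0.2576  0.0552] psi 2.189 t 39.725 q [-0.8   0.06  2.2  -0.    0.88 -1.42] F [-0.4  0.5  7.4] op 0.712
(np.float64(0.525625), np.float64(-0.28945), 0.058, 1.714) [-0.1046, 0.0921, -0.0023, 0.0016, 0.0043, 0.475]
(np.float64(0.5115175), np.float64(-0.1914598), 0.058, 1.714) [-0.0166, 0.1374, -0.0027, 0.0016, 0.0043, 0.475]
```

Call:
carry_out(
  deltas=[0,0,-0.035,0,0,0,0,0,-0.07,0,0,0,-0.0355,0.0307,-0.07,0,0,0.158,-0.071,0.0615,-0.07,0,0,0.316,-0.1066,0.0923,-0.07,0,0,0.475],
)

```text
time: 40.35
eef_pos: [0.5268, -0.2896, 0.1232]
tcp_rot: [0.657, 0.754, 0.0, 0.0]
contact_force: [-0.4, -0.6, -0.7]
opening: 0.716
finger_force: 39.3
```

Call:
carry_out(
  deltas=[0,0,0,0,0,0,0,0,0.025,0,0,0,0,0,0.05,0,0,0,0,0,0.065,0,0,0,0,0,0.065,0,0,0],
)

```text
time: 40.98
eef_pos: [0.5247, -0.2891, 0.0573]
tcp_rot: [0.655, 0.756, -0.0, -0.001]
contact_force: [-0.2, 1.0, -0.9]
opening: 0.72
finger_force: 39.5
```

Run:
```python
from h import *
cam('top')
rows((.5115,-.1915,.058,1.714))
```

```text
now [ 0.5252 -0.2895  0.0581] psi 1.714 t 41.025 q [-0.67  0.32  1.88 -0.    0.94 -0.82] F [ 0.2  0.1 -0.9] op 0.714
(0.5115, -0.1915, 0.058, 1.714) [0.099, 0.0004, 0.0001, -0.0001, 0.0, 0.0001]
```

Call:
carry_out(
  deltas=[0.025,0,0,0,0,0,0.05,0,0,0,0,0,0.07,0,0,0,0,0,0.085,0,0,0,0,0,0.099,0,0,0,0,0],
)

```text
time: 41.65
eef_pos: [0.5114, -0.1904, 0.0581]
tcp_rot: [0.655, 0.756, 0.0, 0.0]
contact_force: [0.3, -0.1, -1.4]
opening: 0.718
finger_force: 39.5
```

Call:
carry_out(
  deltas=[0,0,0,0,0,0,0,0,0.003,0,0,0,0,0,0.0045,0,0,0,0,0,0.0045,0,0,0],
)

```text
time: 42.15
eef_pos: [0.5121, -0.1923, 0.0552]
tcp_rot: [0.655, 0.755, 0.0, -0.0]
contact_force: [-1.9, 3.5, 8.2]
opening: 0.718
finger_force: 40.5
```

```bash
python3 st.py
```

```text
eef_pos [ 0.5121 -0.1923  0.0552]
tcp_rot [ 6.552e-01  7.554e-01  2.000e-04 -1.000e-04]
contact_force [-1.5347  2.0313  8.0957]
wrist_torque [ 0.4563  0.6592 -0.0969]
```

Standing. I release, back out and go up.

Call:
carry_out(
  deltas=[0,0,-0.001,0,0,0,0,0,-0.001,0,0,0,0,0,-0.001,0,0,0,0,0,-0.001,0,0,0,0,0,-0.001,0,0,0],
  grip=100,
)

```text
time: 42.82
eef_pos: [0.5113, -0.1915, 0.0543]
tcp_rot: [0.655, 0.756, -0.0, -0.0]
contact_force: [0.7, -0.2, -0.3]
opening: 0.996
finger_force: 0.0
```

Call:
carry_out(
  deltas=[-0.02,0,0,0,0,0,-0.05,0,0,0,0,0,-0.09,0,-0.01,0,0,0,-0.1,0,-0.06,0,0,0,-0.1,0,-0.12,0,0,0],
)

```text
time: 43.45
eef_pos: [0.5248, -0.2925, 0.1743]
tcp_rot: [0.656, 0.755, -0.0, -0.001]
contact_force: [-0.5, 0.2, 1.2]
opening: 1.004
finger_force: 0.0
```

Call:
carry_out(
  deltas=[0,0,-0.06,0,0,0,0,0,-0.12,0,0,0,0,0,-0.13,0,0,0,0,0,-0.13,0,0,0],
)

```text
time: 43.95
eef_pos: [0.5258, -0.2916, 0.3052]
tcp_rot: [0.655, 0.756, -0.0, 0.001]
contact_force: [0.3, 0.2, 0.0]
opening: 1.0
finger_force: 0.0
```

```bash
cat > lem.py <<'E'
from h import *
np.set_printoptions(precision=4,suppress=True)
for n in('top','scene'):
    im,_=cam(n,'lem_'+n+'.png');D=np.array([cam(n)[1] for _ in range(2)]);D[D==0]=np.nan;C=cloud(n,np.nanmedian(D,0))
    h=cv2.cvtColor(im,cv2.COLOR_RGB2HSV);L=((h[...,0]>18)&(h[...,0]<35)&(h[...,1]>105)&(h[...,2]>90)).astype(np.uint8)
    k,lab,st,ce=cv2.connectedComponentsWithStats(L)
    for j in range(1,k):
        if st[j,4]>40:
            q=np.argwhere(lab==j)[:,::-1]
            W=np.array([plane(n,*ce[j],.026)])
            # principal axis on plane z=.026
            m=ctrl.camera_model(n);K=np.array(m['intrinsics']);E=np.array(m['extrinsics']);c=-E[:3,:3].T@E[:3,3]
            d=np.c_[q,np.ones(len(q))]@np.linalg.inv(K).T@E[:3,:3];X=c+d*((.026-c[2])/d[:,2])[:,None]
            w_,v=np.linalg.eigh(np.cov(X[:,:2].T));a=np.arctan2(v[1,1],v[0,1])
            P=C[lab==j];P=P[P[:,2]>.01]
            print(n,ce[j].round(1),st[j,4],'c26',W[0,:2],'axis',round(a,2),'std',np.sqrt(w_),'zmax',np.nanmax(P[:,2]) if len(P) else 0,'pts',np.nanmin(P,0),np.nanmax(P,0))
rows((.437,-.338,.2,None))
E
python3 lem.py
```

```text
top [456.6 224.2] 168 c26 [ 0.5033 -0.5027] axis 2.44 std [0.011  0.0157] zmax 0.05400412116856964 pts [ 0.4754 -0.5231  0.0238] [ 0.5217 -0.4768  0.054 ]
top [406.3 227.7] 169 c26 [ 0.4372 -0.3373] axis 2.65 std [0.0111 0.0156] zmax 0.056185802716557785 pts [ 0.4069 -0.359   0.0257] [ 0.4599 -0.3132  0.0562]
scene [155.8 144.4] 82 c26 [0.4691 0.8794] axis 1.31 std [0.0129 0.0197] zmax 0.0790351304174728 pts [0.4    0.7751 0.0645] [0.4432 0.8317 0.079 ]
scene [413.4 254.4] 270 c26 [ 0.4337 -0.3352] axis -3.08 std [0.0139 0.0201] zmax 0.0551205204685402 pts [ 0.4054 -0.3617  0.0141] [ 0.4519 -0.3109  0.0551]
scene [473.9 261.7] 281 c26 [ 0.4998 -0.5002] axis 3.06 std [0.0139 0.0196] zmax 0.05242573683341988 pts [ 0.4734 -0.5273  0.0133] [ 0.5139 -0.4747  0.0524]
now [ 0.5251 -0.2902  0.3021] psi 1.714 t 44.25 q [-0.67  0.08  1.69 -0.    1.38 -0.82] F [ 0.3  0.7 -0. ] op 1.003
(0.437, -0.338, 0.2, None) [-0.035, -0.0937, 0.1023, -0.0026, -0.0027, 0.0]lem.py:4: RuntimeWarning: All-NaN slice encountered
  im,_=cam(n,'lem_'+n+'.png');D=np.array([cam(n)[1] for _ in range(2)]);D[D==0]=np.nan;C=cloud(n,np.nanmedian(D,0))
```

Lemon B was knocked to about (0.502,-0.502). I take lemon A at (0.436,-0.337) first, closing across its width.

Call:
carry_out(
  deltas=[-0.0067,-0.019,0.03,0,0,-0.186,-0.0133,-0.038,0.07,0,0,-0.372,-0.02,-0.057,0.11,0,0,-0.558,-0.0266,-0.0758,0.15,0,0,-0.744,-0.0333,-0.0947,0.184,0,0,-0.93],
)

```text
time: 44.88
eef_pos: [0.4354, -0.3364, 0.1179]
tcp_rot: [0.243, 0.97, 0.001, -0.001]
contact_force: [0.5, -0.1, 0.3]
opening: 0.999
finger_force: 0.0
```

Call:
carry_out(
  deltas=[0,0,0,0,0,0,0,0,0.04,0,0,0,0,0,0.08,0,0,0,0,0,0.11,0,0,0,0,0,0.116,0,0,0],
)

```text
time: 45.5
eef_pos: [0.437, -0.3362, 0.0037]
tcp_rot: [0.247, 0.969, 0.001, -0.001]
contact_force: [0.1, -0.4, -0.2]
opening: 0.999
finger_force: 0.0
```

Call:
carry_out(
  deltas=[0,0,0,0,0,0,0,0,0,0,0,0,0,0,0,0,0,0,0,0,0,0,0,0,0,0,0,0,0,0],
  grip=0,
  grip_force=30,
)

```text
time: 46.12
eef_pos: [0.4382, -0.338, 0.007]
tcp_rot: [0.247, 0.969, -0.001, 0.002]
contact_force: [-0.1, 2.0, 5.5]
opening: 0.586
finger_force: 30.8
```

Call:
carry_out(
  deltas=[0,0,-0.04,0,0,0,0,0,-0.09,0,0,0,0,0,-0.15,0,0,0,0,0,-0.21,0,0,0,0,0,-0.25,0,0,0],
)

```text
time: 46.75
eef_pos: [0.4372, -0.3376, 0.2591]
tcp_rot: [0.247, 0.969, -0.002, 0.002]
contact_force: [0.0, -0.8, -1.1]
opening: 0.583
finger_force: 31.5
```

Run:
```python
from h import *
cam('top')
rows((.4996,.0122,.26,1.396),(.49,.0135,.26,1.571))
```

```text
now [ 0.4389 -0.3393  0.2649] psi 2.644 t 46.8 q [-0.84 -0.01  1.85 -0.    1.29 -1.91] F [ 1.7 -1.   3.6] op 0.584
(0.4996, 0.0122, 0.26, 1.396) [0.1146, 0.3379, 0.0016, 0.0043, 0.0154, 1.2475]
(0.49, 0.0135, 0.26, 1.571) [0.1237, 0.3344, 0.0014, 0.0029, 0.0154, 1.0725]
```

Call:
carry_out(
  deltas=[0.014,0.039,0,0,0,0.17,0.028,0.078,0,0,0,0.34,0.042,0.117,0,0,0,0.51,0.056,0.156,0,0,0,0.68,0.07,0.195,0,0,0,0.85],
)

```text
time: 47.42
eef_pos: [0.4681, -0.1309, 0.2545]
tcp_rot: [0.626, 0.779, 0.0, 0.0]
contact_force: [1.2, -0.2, -1.2]
opening: 0.587
finger_force: 31.5
```

Call:
carry_out(
  deltas=[0.04,0.016,0,0,0,0.074,0.08,0.032,0,0,0,0.148,0.115,0.045,0,0,0,0.223,0.1366,0.0535,0,0,0,0.223,0.1366,0.0535,0,0,0,0.223],
)

```text
time: 48.05
eef_pos: [0.49, 0.0141, 0.2544]
tcp_rot: [0.706, 0.708, 0.0, 0.0]
contact_force: [-0.6, -1.0, -1.9]
opening: 0.578
finger_force: 31.5
```

Run:
```python
from h import *
np.set_printoptions(precision=4,suppress=True)
im,d=cam('scene');C=cloud('scene',d)
h=cv2.cvtColor(im,cv2.COLOR_RGB2HSV);L=(h[...,0]>18)&(h[...,0]<35)&(h[...,1]>105)&(h[...,2]>90)
P=C[L];P=P[(P[:,2]>.2)&(P[:,2]<.35)&(P[:,1]<.2)];print(len(P),P.min(0),P.max(0))
rows((.49,.0135,.185,1.571))
```

```text
146 [ 0.4418 -0.0179  0.2063] [0.5539 0.0383 0.324 ]
now [0.49   0.0132 0.2544] psi 1.572 t 48.1 q [-0.18 -0.15  1.99 -0.    1.3  -0.18] F [-0.7  0.3 -0.9] op 0.579
(0.49, 0.0135, 0.185, 1.571) [0.0004, -0.0, 0.0694, 0.0002, 0.0006, 0.0012]
```

Call:
carry_out(
  deltas=[0,0,0.02,0,0,0,0,0,0.04,0,0,0,0,0,0.06,0,0,0,0,0,0.072,0,0,0,0,0,0.074,0,0,0],
)

```text
time: 48.72
eef_pos: [0.4897, 0.0122, 0.1796]
tcp_rot: [0.707, 0.707, -0.001, -0.001]
contact_force: [0.3, 0.0, -0.5]
opening: 0.584
finger_force: 31.5
```

```bash
python3 st.py
```

```text
eef_pos [0.4901 0.0123 0.1801]
tcp_rot [ 7.074e-01  7.068e-01 -2.000e-04 -2.000e-04]
contact_force [ 0.1141 -0.1886 -0.5676]
wrist_torque [-0.0186  0.0133 -0.0692]
```

Release with a partial opening, lift, and look for the other lemon.

Call:
carry_out(
  deltas=[0,0,0,0,0,0,0,0,0,0,0,0,0,0,0,0,0,0,0,0,0,0,0,0],
  grip=80,
)

```text
time: 49.28
eef_pos: [0.4904, 0.0129, 0.1807]
tcp_rot: [0.707, 0.707, 0.0, 0.0]
contact_force: [0.4, 0.4, 0.1]
opening: 0.799
finger_force: 0.0
```

Call:
carry_out(
  deltas=[0,0,-0.02,0,0,0,0,0,-0.05,0,0,0,0,0,-0.1,0,0,0,0,0,-0.12,0,0,0],
)

```text
time: 49.78
eef_pos: [0.4914, 0.0127, 0.3042]
tcp_rot: [0.707, 0.707, 0.002, 0.002]
contact_force: [-0.1, 0.0, 0.1]
opening: 0.797
finger_force: 0.0
```

Call:
carry_out(
  deltas=[-0.05,0,0,0,0,0,-0.1,0,0,0,0,0,-0.15,0,0,0,0,0,-0.2,0,0,0,0,0,-0.25,0,0,0,0,0],
  grip=100,
)

```text
time: 50.4
eef_pos: [0.4901, -0.2387, 0.3005]
tcp_rot: [0.707, 0.707, 0.0, 0.0]
contact_force: [0.8, 0.8, -0.1]
opening: 1.001
finger_force: 0.0
```

```bash
python3 lem.py 2>/dev/null; python3 look.py hop
```

```text
top [456.6 224.2] 168 c26 [ 0.5033 -0.5027] axis 2.44 std [0.011  0.0157] zmax 0.054110878621713446 pts [ 0.4761 -0.523   0.0253] [ 0.5219 -0.4763  0.0541]
scene [155.9 144.4] 84 c26 [0.4693 0.8788] axis 1.23 std [0.0133 0.0192] zmax 0.07821437234117015 pts [0.3996 0.7765 0.0659] [0.4446 0.8346 0.0782]
scene [325.2 166.1] 260 c26 [0.7048 0.1592] axis -2.49 std [0.0189 0.0313] zmax 0.222627530312801 pts [ 0.4653 -0.0173  0.1667] [0.548  0.0544 0.2226]
scene [473.9 261.7] 281 c26 [ 0.4998 -0.5002] axis 3.06 std [0.0139 0.0196] zmax 0.054766036286363555 pts [ 0.4733 -0.5273  0.0101] [ 0.5143 -0.4747  0.0548]
now [ 0.4903 -0.2363  0.3003] psi 1.571 t 50.7 q [-0.64 -0.05  1.82  0.    1.37 -0.64] F [-0.1  0.2  0.4] op 1.004
(0.437, -0.338, 0.2, None) [-0.1017, -0.0533, 0.1003, -0.0002, -0.0005, 0.0]
hopper rim 185 [ 0.4921 -0.042 ] z 0.21058101367326426 tilt,z0 [ 0.0106 -0.0006  0.2092]
now [ 0.4904 -0.2362  0.3006] psi 1.572 t 50.95 q [-0.64 -0.05  1.82  0.    1.37 -0.64] F [-0.  -0.1 -0.2] op 0.996
(0.4, 0.24, 0.2, None) [0.4763, -0.0897, 0.1005, 0.0003, 0.0002, 0.0]
```

Call:
carry_out(
  deltas=[-0.053,0.0024,0.03,0,0,-0.18,-0.106,0.005,0.06,0,0,-0.36,-0.159,0.007,0.09,0,0,-0.54,-0.212,0.01,0.12,0,0,-0.72,-0.265,0.012,0.15,0,0,-0.9],
)

```text
time: 51.58
eef_pos: [0.5027, -0.5033, 0.1496]
tcp_rot: [0.326, 0.945, -0.0, 0.0]
contact_force: [0.9, 0.1, 1.2]
opening: 0.999
finger_force: 0.0
```

Call:
carry_out(
  deltas=[0,0,0,0,0,0,0,0,0.05,0,0,0,0,0,0.1,0,0,0,0,0,0.14,0,0,0,0,0,0.146,0,0,0],
)

```text
time: 52.2
eef_pos: [0.5014, -0.499, 0.0017]
tcp_rot: [0.329, 0.944, 0.002, -0.003]
contact_force: [1.2, -0.5, -0.2]
opening: 1.001
finger_force: 0.0
```

Call:
carry_out(
  deltas=[0,0,0,0,0,0,0,0,0,0,0,0,0,0,0,0,0,0,0,0,0,0,0,0,0,0,0,0,0,0],
  grip=0,
  grip_force=30,
)

```text
time: 52.82
eef_pos: [0.5039, -0.5039, 0.0084]
tcp_rot: [0.329, 0.944, -0.001, 0.002]
contact_force: [0.3, 1.4, 6.1]
opening: 0.586
finger_force: 31.5
```

Call:
carry_out(
  deltas=[0,0,-0.04,0,0,0,0,0,-0.09,0,0,0,0,0,-0.15,0,0,0,0,0,-0.21,0,0,0,0,0,-0.25,0,0,0],
)

```text
time: 53.45
eef_pos: [0.5027, -0.5029, 0.2597]
tcp_rot: [0.329, 0.944, -0.002, 0.003]
contact_force: [-0.1, 0.7, -0.7]
opening: 0.585
finger_force: 31.7
```

Call:
carry_out(
  deltas=[0,0,0,0,0,0,0,0,0,0,0,0],
)

```text
time: 53.7
eef_pos: [0.5017, -0.5016, 0.2532]
tcp_rot: [0.329, 0.944, 0.001, -0.001]
contact_force: [-1.5, -0.9, -0.9]
opening: 0.581
finger_force: 31.7
```

Run:
```python
from h import *
cam('top')
rows((.5435,-.0565,.255,2.88))
```

```text
now [ 0.5015 -0.5012  0.2517] psi 2.471 t 53.75 q [-0.93  0.35  1.46  0.    1.34 -1.83] F [ 0.   0.3 -1.7] op 0.585
(0.5435, -0.0565, 0.255, 2.88) [0.2436, 0.3745, -0.0019, 0.0019, -0.0037, -0.4093]
```

Call:
carry_out(
  deltas=[0.0244,0.0374,0,0,0,0,0.0487,0.0749,0,0,0,0,0.073,0.112,0,0,0,0,0.0974,0.15,0,0,0,0,0.1218,0.1872,0,0,0,0],
)

```text
time: 54.38
eef_pos: [0.5222, -0.2776, 0.2513]
tcp_rot: [0.329, 0.944, 0.001, -0.002]
contact_force: [0.1, -0.6, -1.3]
opening: 0.584
finger_force: 31.7
```

Call:
carry_out(
  deltas=[0.0244,0.0374,0,0,0,-0.082,0.0487,0.0749,0,0,0,-0.164,0.073,0.112,0,0,0,-0.246,0.0974,0.15,0,0,0,-0.328,0.1218,0.1872,0,0,0,-0.409],
)

```text
time: 55.0
eef_pos: [0.5429, -0.0557, 0.2516]
tcp_rot: [0.129, 0.992, 0.0, -0.002]
contact_force: [0.5, 0.1, -0.8]
opening: 0.584
finger_force: 31.7
```

Call:
carry_out(
  deltas=[0,0,0,0,0,0,0,0,0,0,0,0],
)

```text
time: 55.25
eef_pos: [0.5434, -0.0575, 0.2526]
tcp_rot: [0.131, 0.991, -0.0, -0.002]
contact_force: [-0.2, -1.1, -1.3]
opening: 0.583
finger_force: 31.7
```

Run:
```python
from h import *
im,_=cam('scene');im2,_=cam('top')
cv2.imwrite('pics/p7.png',np.hstack([cv2.resize(x[...,::-1],(400,400),interpolation=cv2.INTER_CUBIC) for x in(im2[110:230,280:400],im[110:230,270:390])]))
rows((.5435,-.0565,.18,2.88))
```

```text
now [ 0.5437 -0.0583  0.2533] psi 2.878 t 55.35 q [-0.29 -0.01  1.87 -0.    1.29 -1.6 ] F [-1.   0.7 -0.3] op 0.579
(0.5435, -0.0565, 0.18, 2.88) [0.0006, 0.0017, 0.0733, -0.0003, -0.0018, -0.0018]
```

View pics/p7.png

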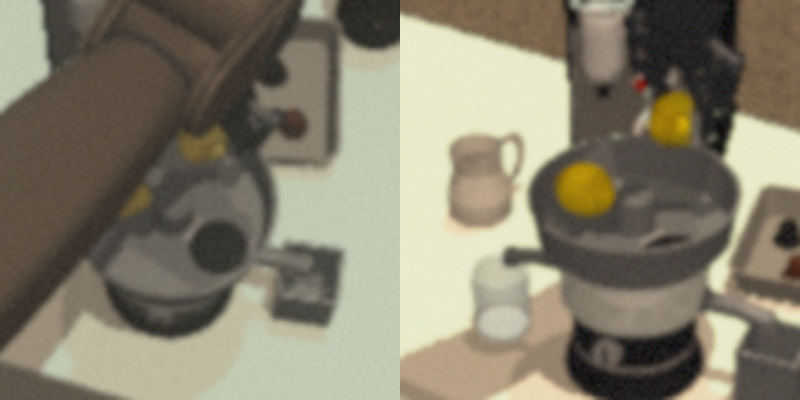

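The first lemon lies in the hopper beside the dome, the second hangs over its far side, and glass and bin stand under their spouts. I lower the second lemon.

Call:
carry_out(
  deltas=[0,0,0.02,0,0,0,0,0,0.04,0,0,0,0,0,0.06,0,0,0,0,0,0.07,0,0,0,0,0,0.072,0,0,0],
)

```text
time: 55.98
eef_pos: [0.5434, -0.0575, 0.1808]
tcp_rot: [0.131, 0.991, 0.0, -0.001]
contact_force: [0.2, -0.3, -0.6]
opening: 0.582
finger_force: 31.7
```

Call:
carry_out(
  deltas=[0,0,0,0,0,0],
)

```text
time: 56.1
eef_pos: [0.5444, -0.0576, 0.1827]
tcp_rot: [0.131, 0.991, -0.0, 0.0]
contact_force: [-0.1, -0.1, -0.8]
opening: 0.587
finger_force: 31.7
```

```bash
python3 st.py
```

```text
eef_pos [ 0.5446 -0.0576  0.1831]
tcp_rot [ 1.305e-01  9.914e-01 -1.000e-04  6.000e-04]
contact_force [-0.4362 -0.2551 -0.6951]
wrist_torque [-0.0175  0.0243 -0.0213]
```

Call:
carry_out(
  deltas=[0,0,0,0,0,0,0,0,0,0,0,0,0,0,0,0,0,0,0,0,0,0,0,0],
  grip=80,
)

```text
time: 56.65
eef_pos: [0.5442, -0.0575, 0.1826]
tcp_rot: [0.131, 0.991, -0.0, 0.0]
contact_force: [-0.1, -0.1, -0.5]
opening: 0.8
finger_force: 0.0
```

Call:
carry_out(
  deltas=[0,0,-0.02,0,0,0,0,0,-0.05,0,0,0,0,0,-0.1,0,0,0,0,0,-0.13,0,0,0,0,0,-0.13,0,0,0],
)

```text
time: 57.28
eef_pos: [0.5455, -0.0578, 0.316]
tcp_rot: [0.13, 0.991, -0.001, 0.003]
contact_force: [-1.0, 0.1, -1.2]
opening: 0.803
finger_force: 0.0
```

Call:
carry_out(
  deltas=[-0.0034,-0.05,0,0,0,0,-0.0068,-0.1,0,0,0,0,-0.01,-0.15,0,0,0,0,-0.0136,-0.2,0,0,0,0,-0.017,-0.2545,0,0,0,0],
)

```text
time: 57.9
eef_pos: [0.4937, -0.3086, 0.31]
tcp_rot: [0.13, 0.991, 0.001, -0.001]
contact_force: [-0.1, -1.2, -0.6]
opening: 0.799
finger_force: 0.0
```

Call:
carry_out(
  deltas=[0,-0.05,0,0,0,0,0,-0.1,0,0,0,0,0,-0.15,0,0,0,0,0,-0.15,0,0,0,0],
)

```text
time: 58.4
eef_pos: [0.4539, -0.4549, 0.309]
tcp_rot: [0.133, 0.991, 0.001, -0.002]
contact_force: [-0.1, -0.2, -0.1]
opening: 0.797
finger_force: 0.0
```

```bash
python3 lem.py 2>/dev/null; python3 look.py hop;  python3 - <<'E'
from h import *
np.set_printoptions(precision=4,suppress=True)
im,d=cam('scene');im2,d2=cam('top')
for n,dd in(('scene',d),('top',d2)):
    C=cloud(n,dd)
    P=C[(C[...,2]>.068)&(C[...,2]<.084)&(np.hypot(C[...,0]-.5115,C[...,1]+.195)<.06)&(dd>0)];print(n,'bin',len(P),P.min(0),P.max(0))
    P=C[(C[...,2]>.02)&(C[...,2]<.083)&(np.hypot(C[...,0]-.467,C[...,1]-.108)<.045)&(dd>0)];print(n,'glass',len(P),P.min(0),P.max(0))
cv2.imwrite('pics/p8.png',np.hstack([cv2.resize(x[...,::-1],(400,400),interpolation=cv2.INTER_CUBIC) for x in(im2[110:240,270:400],im[120:250,260:390])]))
E
```

```text
top [340.7 158.6] 220 c26 [ 0.6233 -0.0411] axis 2.97 std [0.0142 0.019 ] zmax 0.22504892311421404 pts [ 0.5091 -0.0829  0.165 ] [ 0.5852 -0.0345  0.225 ]
top [314.8 166.5] 230 c26 [0.5633 0.0409] axis 1.37 std [0.015  0.0184] zmax 0.22348261107902226 pts [ 0.4676 -0.0179  0.1676] [0.5106 0.0497 0.2235]
scene [155.8 144.5] 84 c26 [0.4686 0.879 ] axis 1.26 std [0.0132 0.0196] zmax 0.07944390998766386 pts [0.3989 0.7783 0.0636] [0.4417 0.8316 0.0794]
scene [353.  164.5] 248 c26 [0.7716 0.0709] axis -2.66 std [0.0183 0.0313] zmax 0.22250302177530404 pts [ 0.4938 -0.0829  0.1681] [ 0.5875 -0.0053  0.2225]
scene [325.2 166. ] 260 c26 [0.7056 0.1594] axis -2.5 std [0.0189 0.0312] zmax 0.2221145873627515 pts [ 0.4648 -0.0171  0.1679] [0.5541 0.0549 0.2221]
now [ 0.4564 -0.4512  0.3122] psi 2.881 t 58.7 q [-0.94  0.17  1.57  0.    1.4  -2.25] F [ 0.8 -0.3  0.1] op 0.801
(0.437, -0.338, 0.2, None) [0.0479, 0.1044, 0.1122, 0.0005, -0.0003, -0.0]
hopper rim 339 [ 0.4923 -0.0424] z 0.21134035904610704 tilt,z0 [-0.0249 -0.0126  0.2118]
now [ 0.4562 -0.452   0.3127] psi 2.881 t 58.95 q [-0.94  0.17  1.57  0.    1.4  -2.25] F [-0.3  1.3  0.3] op 0.8
(0.4, 0.24, 0.2, None) [0.2329, 0.6541, 0.1125, -0.0002, 0.0004, -0.0]
scene bin 126 [ 0.4748 -0.2248  0.0681] [ 0.5503 -0.1547  0.0813]
scene glass 355 [0.4323 0.0754 0.0202] [0.499  0.1419 0.0807]Traceback (most recent call last):
  File "<stdin>", line 6, in <module>
    return umr_minimum(a, axis, None, out, keepdims, initial, where)
ValueError: zero-size array to reduction operation minimum which has no identity
```

Run:
```python
from h import *
np.set_printoptions(precision=4,suppress=True)
im2,d2=cam('top');im,d=cam('scene')
def fit(P):
    for _ in range(5):
        A=np.c_[P[:,:2]-[.49,-.042],np.ones(len(P))];x=np.linalg.lstsq(A,P[:,2],rcond=None)[0];r=P[:,2]-A@x;P=P[abs(r)<2.5*r.std()+1e-4]
    return x,len(P)
for n,dd in(('scene',d),('top',d2)):
    C=cloud(n,dd);r=np.hypot(C[...,0]-.491,C[...,1]+.0425)
    print(n,'floor',fit(C[(r<.085)&(abs(C[...,2]-.169)<.008)]))
    print(n,'rim',fit(C[(abs(r-.098)<.012)&(abs(C[...,2]-.212)<.006)]))
    print(n,'table',fit(C[(r<.3)&(abs(C[...,2])<.008)]))
    im_=im if n=='scene' else im2
cv2.imwrite('pics/p8.png',np.hstack([cv2.resize(x[...,::-1],(400,400),interpolation=cv2.INTER_CUBIC) for x in(im2[110:240,270:400],im[120:250,260:390])]))
```

```text
scene floor (array([-0.0358, -0.0225,  0.1709]), 401)
scene rim (array([-0.0081, -0.0068,  0.2117]), 412)
scene table (array([0.0026, 0.0008, 0.0004]), 7432)
top floor (array([-0.0184, -0.0124,  0.1701]), 750)
top rim (array([-0.0153, -0.0119,  0.2127]), 265)
top table (array([ 0.0036, -0.0009, -0.    ]), 3651)
```

View pics/p8.png

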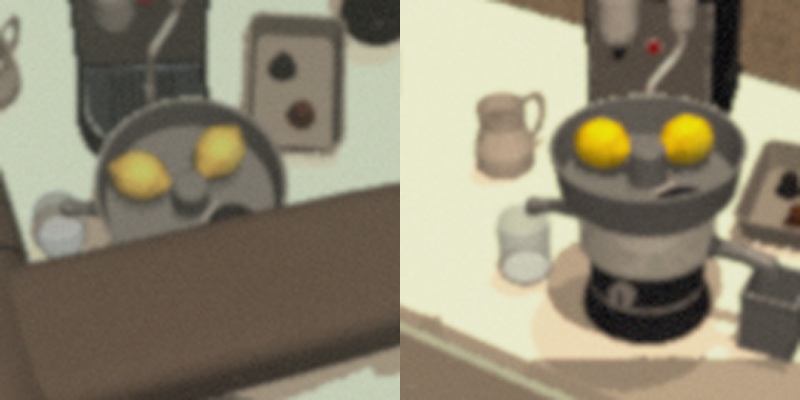

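Both lemons lie in the seated hopper, and the glass and bin stand upright under their spouts. Everything fits, so I hand in.

```bash
python3 -c "
from plant import ctrl
print(ctrl.sign_off())"
```

```text
the job is handed in; nothing more can be done
None
```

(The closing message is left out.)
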